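Empty the pump shell into the sorting tray

TASK

Lift the cover off the tall aluminium pump shell and lay it on the black rubber mat, knob up. Then tip the shell over the steel sorting tray until all three gears have dropped into the tray, and stand the empty shell upright on the mat as well. Set the cover and the shell down without dropping them, and leave the other things on the bench where they are.

Things in the scene. Friction and masses are not known exactly. Their poses are not given: they have to be found in the camera images.
- shell: Tall pump shell: loose round open-topped aluminium can, 115 mm high, 64 mm outside diameter, wall 5 mm, inner floor 6 mm up; foot flange 82 mm across, 5.5 mm high, with four dark screw heads up to 9.5 mm. 0.2 to 0.4 kg bare. Starts upright on the bench with the cover on and three gears inside. Origin: centre of its underside; z is its axis, towards the mouth.
- shell_mouth (a point): Centre of the shell's mouth, on its axis, 115 mm above the shell's origin.
- cover: Cover: loose aluminium disc 72 mm across, 6 mm thick, 0.1 kg; on top a round knob 22 mm in diameter, 30 mm high; below a plug 48 mm across, 6 mm deep, loose in the shell's bore. Origin: centre of the plug's underside; z up through the knob (disc z 6 to 12 mm, knob 12 to 42 mm). Starts with its origin 109 mm above the shell's. On the mat it lies level on its plug.
- gear0_mid (a point): Middle of loose toothed steel pump gear 0: 36 mm across over the teeth, 24 mm thick, about 90 g, oily and slippery. All three gears start inside the shell one on top of another.
- gear1_mid (a point): Middle of loose toothed steel pump gear 1: 36 mm across over the teeth, 24 mm thick, about 90 g, oily and slippery. All three gears start inside the shell one on top of another.
- gear2_mid (a point): Middle of loose toothed steel pump gear 2: 36 mm across over the teeth, 24 mm thick, about 90 g, oily and slippery. All three gears start inside the shell one on top of another.
- tray: Steel sorting tray fixed to the bench: open box, outside 180 mm along its x by 200 mm along its y, 45 mm high, walls and floor 4 to 5 mm. Origin: centre of its underside. Left or right of the shell.
- mat: Black rubber mat fixed to the bench, 200 mm by 200 mm, 4 mm thick. Origin: centre of its underside, so its top is at z 4 mm. On the other side of the shell from the tray.
- short_shell: Bystander: short empty aluminium shell without a cover, 60 mm in diameter, 60 mm high, standing. Origin: centre of its underside.
- jar: Bystander: closed white jar with a black cap, 60 mm in diameter, 85 mm high. Origin: centre of its underside.
- case: Bystander: flat black control-unit case, 90 by 130 by 29 mm. Origin: centre of its underside.
- screwdriver: Bystander: screwdriver with a black handle, 190 mm long, lying on the bench between the robot and the shell. Origin: its middle, at bench level.
- wrench: Bystander: steel wrench, 180 mm long, lying on the bench. Origin: its middle, at bench level.
- tape: Bystander: roll of black tape lying flat, 90 mm across, 22 mm high. Origin: centre of its underside.
Things that resemble listed ones, but are neither listed nor needed, are in the scene too. What is shaped like the cover but blue is not meant. What is shaped like the shell but blue is not meant.

How it is judged:
On the way, in this order (a step that is already met when the one before it is completed fails the run):
1. the cover is off the shell and lies on the mat, knob up, let go (x of cover in the frame of mat between -0.1 and 0.1 m and y of cover in the frame of mat between -0.1 and 0.1 m and z of cover in the frame of mat below 0.009 m and angle between cover's own z axis and vertical below 0.12 rad and contact force between the fingers and cover below 0.05 N), for 0.2 s.
2. all three gears are in the tray, the shell still held tipped (more than 70 degrees) with its mouth over the tray (x of gear0_mid in the frame of tray between -0.09 and 0.09 m and y of gear0_mid in the frame of tray between -0.1 and 0.1 m and z of each of gear0_mid, gear1_mid, gear2_mid in the frame of tray below 0.07 m and x of gear1_mid in the frame of tray between -0.09 and 0.09 m and y of gear1_mid in the frame of tray between -0.1 and 0.1 m and x of gear2_mid in the frame of tray between -0.09 and 0.09 m and y of gear2_mid in the frame of tray between -0.1 and 0.1 m and angle between shell's own z axis and vertical above 1.22 rad and x of shell_mouth in the frame of tray between -0.1 and 0.1 m and y of shell_mouth in the frame of tray between -0.11 and 0.11 m), for 0.1 s.
At the end, for the whole second after the job is handed in: All three gears lie in the tray (middles under 70 mm high); the empty shell stands on the mat, upright within 4.5 degrees, and the cover lies on the mat, knob up within 7 degrees, middles inside the mat's outline; both are let go and at rest (all of step 1 and x of gear0_mid in the frame of tray between -0.09 and 0.09 m and y of gear0_mid in the frame of tray between -0.1 and 0.1 m and z of each of gear0_mid, gear1_mid, gear2_mid in the frame of tray below 0.07 m and x of gear1_mid in the frame of tray between -0.09 and 0.09 m and y of gear1_mid in the frame of tray between -0.1 and 0.1 m and x of gear2_mid in the frame of tray between -0.09 and 0.09 m and y of gear2_mid in the frame of tray between -0.1 and 0.1 m and x of shell in the frame of mat between -0.1 and 0.1 m and y of shell in the frame of mat between -0.1 and 0.1 m and z of shell in the frame of mat below 0.009 m and angle between shell's own z axis and vertical below 0.08 rad and linear speed of each of shell, cover, gear0, gear1, gear2 below 0.03 m/s and angular speed of each of shell, cover below 0.3 rad/s and contact force between the fingers and shell below 0.05 N); the robot touches nothing.
It fails at once if the shell was dropped (let go and falling faster than 0.5 m/s) (linear speed of shell above 0.5 m/s and not (contact force between the fingers and shell above 0.01 N)).
It fails at once if the cover was dropped (let go and falling faster than 0.5 m/s) (linear speed of cover above 0.5 m/s and not (contact force between the fingers and cover above 0.01 N) and not (contact force between shell and cover above 0.01 N)).
It fails at once if a bystander was moved by more than 30 mm (distance of any of short_shell, jar, case, screwdriver, wrench, tape from where it was at the start of the episode above 0.03 m).
It also fails if it takes over 72 s, if anything falls off the work surface, if the arm or the gripper's body presses on something with over 40 N, if the wrist force passes 120 N, or if a joint passes its speed limit or range.

ROBOT

A 6-joint arm with a two-finger parallel gripper is mounted at the origin on the work surface. World frame = base frame: x ahead of the robot, y to its left, z up, the work surface at z = 0. Lengths are in m, angles in rad, forces in N, time in s.
With the tool pointing down it reaches from about 0.375 to 0.975 m from the base axis. Payload 3.8 kg.
Tool frame: the origin (TCP) lies midway between the tips of the shut fingers; the grasp point (between the pads) lies hold_point_z behind it (hold_point_z is the distance from the TCP to the grasp point, in m); z points along the fingers, y is the line along which they close (so a half turn about z gives the same grasp; the last joint's range is limited). The gripper opens to 85 mm and grips with 20 to 120 N. Pads are 22 mm wide; open, the fingers measure 114 mm over their backs; the gripper's body (76 mm by 85 mm) begins 54 mm behind the grasp point. The pads swing forward as they close: fully open they stand 13 mm farther back than shut.
Start: joints at [1.063, 0.264, 1.604, -0, 1.274, -0.037], TCP at [0.306, 0.602, 0.231] pointing down, gripper open.
Joint ranges: [-2.63, 2.63], [-0.94, 2.18], [0.31, 2.57], [-1.31, 4.45], [0, 2.66], [-2.55, 2.55]. Speed limits (rad/s): [2.57, 2.57, 3.14, 3.14, 3.14, 3.14].

INTERFACE

Orientations are given as a 3x3 rotation matrix whose columns are the frame's x, y, z axes.
In Python, from plant import * gives the robot as it stands.
- The arm moves only by the tool send_rows, never from a script. Its argument "increments" is text: rows parted by semicolons, each of 7 numbers parted by spaces: the shift along the tool's x, y, z in m, then the turn, a rotation vector about the tool's x, y, z in rad, then the opening, from -1 (shut) to 1 (fully open). A call has 1 to 5 rows; each row shifts and turns the commanded pose from where the row before left it, along the tool's axes as they then stand; what a row does not reach is not made up. A row lasts 1/12 s, in which the tool goes at most 41.7 mm and 7.16 degrees, less where a joint would pass 70% of its speed; a pose out of reach is approached as far as the arm can. A call is refused whole if a number of a shift passes 0.0417 or a number of a turn 0.125, either way. A call with a gripper value outside its range is refused whole. The fingers move at their own pace and stop on an object; the grip force is fixed at half the most. Time passes only in rows, so rows that do not move let the fingers close. It gives the time, the measured TCP pose, the force, the opening and the grip force at its end, in the units of the state.
- read_state(): the state, without advancing time (a new reading comes with each control period).
- grab_frame(name): name is "side" or "top" or "wrist"; returns (picture, depth): 384x512x3 uint8, red, green, blue; 384x512 float32, m along the optical axis (not along the pixel's ray), 0 where there is no reading.
- camera_params(name): a dict with "mtx" (3x3 intrinsics, pixels), "k1" (the pictures are not rectified: a ray, as slopes to the right and down, at radius r is drawn at 1 + k1 r^2 times it, then the intrinsics apply), "rvec" (rotation vector, rad) and "tvec" (3), from world to camera coordinates, as OpenCV has them. Camera axes: x right, y down, z forward; pixel columns grow to the right and rows downward; lengths in m; the calibration is good to about 2 mm. A picture is of the moment at which its call begins: read the wrist's pose just before it. camera_params takes no time and is no camera call; for the wrist camera it gives the pose at the moment of the call.
- job_done(): hands the job in; it is judged then, once.
Trained networks look in the newest picture that a camera, given by its name, has taken for a name from the list of things; names that differ only in an ending like _2 or _b are one class to them, and where a whole thing is asked for, a point or a joint stands for the part that bears it (a point fixed in the world has none). Each returns a list of dicts, best first, with "conf" (0 to 1); they miss things now and then, are a little off and sometimes report something else, mostly with a low value. They report only what shows in the picture. A call takes as long as a camera call. They do not tell look-alikes from the thing itself.
- trace(camera, label): "mask" (384x512 bool, what is visible of it) and "extent" ([centre column, centre row, width, height] in pixels, round what is visible of it).
- landmark_of(camera, label): "centre" ([column, row] in pixels: a listed point, or the origin of a listed thing).
The state is a dict: "t": time; "joints": joint angles; "qvel": joint speeds; "effort": joint torques, N m; "eef_pos": TCP position; "orientation": TCP orientation; "wrist_force": force on the tool from outside, world axes, zero at the start; "moment": the same for the moment, N m; "width": finger opening in m; "gripper_force": force on a finger pad.
Only numpy, scipy, OpenCV 4.12 (cv2) and the standard library are available. Lean on these libraries where they do the work, as an engineer would, in place of code of your own. Each camera call takes 0.05 s, during which the arm holds its last target. There are 200 camera calls.

## Working session

There is one attempt and no reset: what is moved stays moved. The work goes in short steps, Python scripts to look and compute and a tool call to move; the robot and the scene stay as the last step left them, time stands still between calls to the robot, and variables do not carry over. Pictures are saved under pics/ and viewed, at most 10 in all, crops included, and the job is handed in when it is done.

Besides the shell and the picture viewer there is one more tool, called after "Call:" by a JSON object that holds its "method" and its "body". send_rows: Moves the arm, as the interface text tells. Its arguments: {"type":"object","properties":{"increments":{"type":"string"}},"required":["increments"]}

```bash
mkdir -p pics; ls
cat > h.py <<'E'
from plant import *
import numpy as np, cv2
from scipy.spatial.transform import Rotation as R
def cam(n):
    c=camera_params(n); return np.array(c['mtx']),c['k1'],R.from_rotvec(np.ravel(c['rvec'])).as_matrix(),np.ravel(c['tvec'])
def ray(n,px,P=None):
    K,k1,Rm,t=P or cam(n)
    d=cv2.undistortPoints(np.array([[px]],float),K,np.array([k1,0,0,0,0.]))[0,0]
    return -Rm.T@t, Rm.T@np.array([d[0],d[1],1])
def cloud(n,depth,mask,P=None):
    K,k1,Rm,t=P or cam(n)
    v,u=np.nonzero(mask&(depth>0)); z=depth[v,u]
    d=cv2.undistortPoints(np.stack([u,v],1).astype(float)[:,None],K,np.array([k1,0,0,0,0.]))[:,0]
    return (np.c_[d,np.ones(len(d))]*z[:,None]-t)@Rm
def tri(rays):
    A=np.zeros((3,3));b=np.zeros(3)
    for o,d in rays:
        d=d/np.linalg.norm(d);M=np.eye(3)-np.outer(d,d);A+=M;b+=M@o
    return np.linalg.solve(A,b)
def save(n,p): cv2.imwrite('pics/'+n+'.png',cv2.cvtColor(p,cv2.COLOR_RGB2BGR))
E
cat > a.py <<'E'
from h import *
s=read_state();print({k:np.round(v,3).tolist() for k,v in s.items()})
import plant;print([k for k in dir(plant) if not k.startswith('_')])
ims=[]
for c in ['top','side']:
    p,d=grab_frame(c);ims.append(p);P=cam(c)
    np.save(c+'_d.npy',d)
    print(c,'campos',(-P[2].T@P[3]).round(3))
    for l in ['shell','cover','tray','mat','short_shell','jar','case','screwdriver','wrench','tape','shell_mouth']:
        for r in trace(c,l)[:3]:
            q=cloud(c,d,r['mask'],P)
            print(c,l,round(r['conf'],2),np.round(r['extent']).tolist(),'med',np.median(q,0).round(3),'lo',np.percentile(q,3,0).round(3),'hi',np.percentile(q,97,0).round(3)) if len(q) else 0
save('two',np.vstack(ims)); save('top0',ims[0]); save('side0',ims[1])
E
python3 a.py
```

```text
pics
{'t': 0.0, 'joints': [1.063, 0.265, 1.605, 0.0, 1.274, -0.037], 'qvel': [-0.001, 0.0, 0.001, -0.0, 0.0, 0.001], 'effort': [-0.001, -51.51, -36.731, -0.0, 0.013, 0.0], 'eef_pos': [0.306, 0.601, 0.23], 'orientation': [[-0.891, 0.454, -0.001], [0.454, 0.891, -0.002], [0.0, -0.002, -1.0]], 'wrist_force': [-0.057, -0.861, -0.183], 'moment': [0.021, -0.03, -0.053], 'gripper_force': 0.0, 'width': 0.085}
['MotionError', 'camera_params', 'grab_frame', 'hold_point_z', 'job_done', 'landmark_of', 'read_state', 'trace']
top campos [ 0.427 -0.045  1.525]
top shell 0.58 [226.0, 157.0, 29.0, 33.0] med [0.703 0.058 0.031] lo [0.669 0.022 0.001] hi [0.73  0.09  0.118]
top shell 0.4 [368.0, 156.0, 27.0, 25.0] med [ 0.707 -0.394  0.022] lo [ 0.664 -0.434  0.001] hi [ 0.748 -0.353  0.028]
top cover 0.86 [262.0, 171.0, 26.0, 26.0] med [ 0.657 -0.054  0.013] lo [ 0.628 -0.084  0.006] hi [ 0.687 -0.023  0.044]
top cover 0.55 [252.0, 208.0, 23.0, 22.0] med [ 0.534 -0.024  0.121] lo [ 0.506 -0.056  0.006] hi [0.567 0.009 0.152]
top tray 0.9 [327.0, 236.0, 76.0, 66.0] med [ 0.442 -0.26   0.005] lo [ 0.353
[... 2731 characters left out ...]
70.0, 35.0, 27.0] med [0.724 0.207 0.025] lo [0.693 0.144 0.007] hi [0.79  0.26  0.029]
side screwdriver 0.95 [201.0, 263.0, 57.0, 45.0] med [ 0.391 -0.044  0.018] lo [ 0.382 -0.095 -0.002] hi [0.418 0.077 0.025]
side wrench 0.77 [216.0, 162.0, 13.0, 27.0] med [0.7   0.311 0.006] lo [ 0.656  0.255 -0.001] hi [0.763 0.396 0.009]
side tape 0.83 [414.0, 278.0, 41.0, 35.0] med [ 0.7   -0.396  0.017] lo [ 0.661 -0.435 -0.001] hi [ 0.744 -0.354  0.023]
side shell_mouth 0.96 [270.0, 183.0, 26.0, 46.0] med [0.683 0.043 0.067] lo [ 0.666  0.025 -0.   ] hi [0.735 0.089 0.114]
side shell_mouth 0.69 [248.0, 230.0, 34.0, 41.0] med [ 0.511 -0.047  0.048] lo [ 0.496 -0.059  0.003] hi [ 0.551 -0.009  0.108]
```

View pics/top0.png

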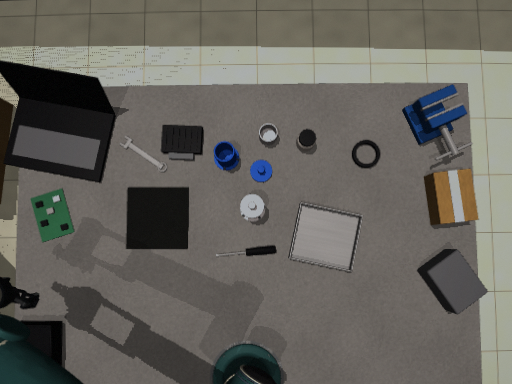

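View pics/side0.png

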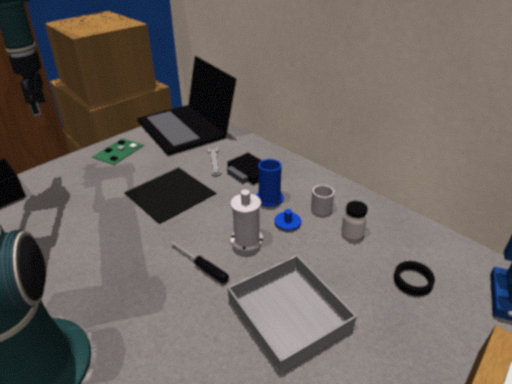

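```bash
cat > b.py <<'E'
from h import *
from scipy.optimize import least_squares
import plant; print('hold',plant.hold_point_z)
def circ(q):
    f=lambda p:np.hypot(q[:,0]-p[0],q[:,1]-p[1])-p[2]
    return least_squares(f,[*q[:,:2].mean(0),.03],loss='soft_l1',f_scale=.002).x.round(4)
import sys
for c in ['top','side']:
    d=np.load(c+'_d.npy');q=cloud(c,d,d>0)
    w=q[(abs(q[:,0]-.535)<.055)&(abs(q[:,1]+.025)<.055)]
    k=w[w[:,2]>.14];print(c,'knob top',len(k),k.mean(0).round(4),(k.min(0)/2+k.max(0)/2).round(4),np.percentile(k[:,2],50))
    k=w[(w[:,2]>.111)&(w[:,2]<.126)];print('disc',len(k),(k.min(0)/2+k.max(0)/2).round(4),k.min(0).round(3),k.max(0).round(3),np.median(k[:,2]))
    k=w[(w[:,2]>.02)&(w[:,2]<.10)];print('wall',len(k),circ(k))
    k=q[(abs(q[:,0]-.44)<.12)&(abs(q[:,1]+.257)<.13)&(q[:,2]>.035)&(q[:,2]<.06)];print('tray rim',cv2.minAreaRect(k[:,:2].astype(np.float32)),np.median(k[:,2]))
    k=cloud(c,d,trace(c,'mat')[0]['mask']);k=k[(k[:,2]<.02)];print('mat',cv2.minAreaRect(k[:,:2].astype(np.float32)),k.min(0).round(3),k.max(0).round(3))
E
python3 b.py
```

```text
hold 0.0187
top knob top 47 [ 0.5359 -0.0257  0.1509] [ 0.5359 -0.0255  0.1481] 0.15109831324847556
disc 372 [ 0.5355 -0.025   0.1192] [ 0.501 -0.059  0.112] [0.57  0.009 0.126] 0.12105614002745516
wall 3 [ 0.5479 -0.0222  0.0437]
tray rim ((0.4426801800727844, -0.25520583987236023), (0.20273549854755402, 0.18032518029212952), 77.1584701538086) 0.04527299170220264
mat ((0.5096421241760254, 0.2821495831012726), (0.1988731175661087, 0.19806736707687378), 89.34732818603516) [ 0.41   0.182 -0.008] [0.609 0.381 0.015]
side knob top 72 [ 0.5293 -0.026   0.1479] [ 0.5306 -0.0246  0.1461] 0.1494310277376808
disc 417 [ 0.5308 -0.0237  0.1182] [ 0.495 -0.059  0.111] [0.566 0.012 0.125] 0.1205502667045137
wall 644 [ 0.5318 -0.0227  0.0317]
tray rim ((0.4379499554634094, -0.25291550159454346), (0.20155170559883118, 0.1817081868648529), 77.25115966796875) 0.04262229339176542
mat ((0.5043667554855347, 0.2828306257724762), (0.1995525360107422, 0.20040103793144226), 89.83196258544922) [ 0.404  0.183 -0.002] [0.605 0.383 0.008]
```

The top view shows the covered shell at (252,208), the tray at (325,237) and the mat at (157,218). The blue look-alikes are at (226,155) and (261,171). The side view agrees: shell at (246,220), screwdriver in front of it at (200,262).

```bash
cat >> h.py <<'E'
DOWN=np.array([[0,1,0],[1,0,0],[0,0,-1.]])
def plan(p1,R1,n,p0=None,R0=None,show=True):
    s=read_state(); p0=np.array(s['eef_pos']) if p0 is None else np.array(p0); R0=np.array(s['orientation']) if R0 is None else R0
    w=R.from_matrix(R0.T@R1).as_rotvec()/n
    M=sum(R0@R.from_rotvec(w*k).as_matrix() for k in range(n))
    v=np.linalg.solve(M,np.array(p1)-p0)
    v,w=v.round(4),w.round(4)
    p,Q=p0.copy(),R0.copy()
    for k in range(n): p=p+Q@v; Q=Q@R.from_rotvec(w).as_matrix()
    if show: print(n,'x',*v,*w,'-> end',p.round(4), 'FAST' if abs(np.r_[v]).max()>.0417 or np.linalg.norm(v)>.0417 or np.linalg.norm(w)>.125 else '')
    return p,Q
def log():
    s=read_state()
    open('log.txt','a').write(repr([list(map(float,s['joints'])),list(map(float,s['eef_pos'])),np.array(s['orientation']).tolist()])+'\n')
    print('t',round(s['t'],2),'j',np.round(s['joints'],3),'p',np.round(s['eef_pos'],4),'w',round(s['width'],4),'gf',round(s['gripper_force'],1),'F',np.round(s['wrist_force'],1))
    return s
E
python3 -c "
from h import *
log();plan([.533,-.0245,.26],DOWN,18)"
```

```text
t 1.3 j [ 1.063  0.264  1.604  0.     1.274 -0.037] p [0.3062 0.6015 0.2313] w 0.0852 gf 0.0 F [-0.5 -0.2 -0.3]
18 x -0.0379 -0.009 -0.0016 -0.0 0.0 0.0611 -> end [ 0.5331 -0.0251  0.2601]
```

Call:
{"method": "send_rows", "body": {"increments": "-0.0379 -0.009 -0.0016 0 0 0.0611 1;-0.0379 -0.009 -0.0016 0 0 0.0611 1;-0.0379 -0.009 -0.0016 0 0 0.0611 1;-0.0379 -0.009 -0.0016 0 0 0.0611 1;-0.0379 -0.009 -0.0016 0 0 0.0611 1"}}

```text
t: 1.72
eef_pos: [0.4389, 0.4578, 0.2394]
orientation: [[-0.712, 0.702, 0.001], [0.702, 0.712, 0.0], [-0.0, 0.001, -1.0]]
wrist_force: [0.3, 1.0, 0.0]
width: 0.0855
gripper_force: 0.0
```

Call:
{"method": "send_rows", "body": {"increments": "-0.0379 -0.009 -0.0016 0 0 0.0611 1;-0.0379 -0.009 -0.0016 0 0 0.0611 1;-0.0379 -0.009 -0.0016 0 0 0.0611 1;-0.0379 -0.009 -0.0016 0 0 0.0611 1;-0.0379 -0.009 -0.0016 0 0 0.0611 1"}}

```text
t: 2.13
eef_pos: [0.5211, 0.2815, 0.2475]
orientation: [[-0.467, 0.884, 0.001], [0.884, 0.467, 0.0], [-0.0, 0.001, -1.0]]
wrist_force: [0.5, 0.6, -0.4]
width: 0.0854
gripper_force: 0.0
```

Call:
{"method": "send_rows", "body": {"increments": "-0.0379 -0.009 -0.0016 0 0 0.0611 1;-0.0379 -0.009 -0.0016 0 0 0.0611 1;-0.0379 -0.009 -0.0016 0 0 0.0611 1;-0.0379 -0.009 -0.0016 0 0 0.0611 1;-0.0379 -0.009 -0.0016 0 0 0.0611 1"}}

```text
t: 2.55
eef_pos: [0.5463, 0.089, 0.2556]
orientation: [[-0.179, 0.984, 0.001], [0.984, 0.179, 0.0], [-0.0, 0.001, -1.0]]
wrist_force: [0.3, 0.0, -0.2]
width: 0.0852
gripper_force: 0.0
```

Call:
{"method": "send_rows", "body": {"increments": "-0.0379 -0.009 -0.0016 0 0 0.0611 1;-0.0379 -0.009 -0.0016 0 0 0.0611 1;-0.0379 -0.009 -0.0016 0 0 0.0611 1;0 0 0 0 0 0 1;0 0 0 0 0 0 1"}}

```text
t: 2.97
eef_pos: [0.533, -0.027, 0.2605]
orientation: [[0.004, 1.0, 0.001], [1.0, -0.004, 0.0], [0.0, 0.001, -1.0]]
wrist_force: [-0.3, 0.9, -0.5]
width: 0.0855
gripper_force: 0.0
```

```bash
cat > c.py <<'E'
from h import *
log()
P=cam('wrist');p,d=grab_frame('wrist');save('w1',p)
q=cloud('wrist',d,d>0,P); print('campos',(-P[2].T@P[3]).round(3),P[2][2].round(2))
w=q[(abs(q[:,0]-.535)<.07)&(abs(q[:,1]+.025)<.07)]
k=w[w[:,2]>.143];print('knob top',len(k),k.mean(0).round(4),(k.min(0)/2+k.max(0)/2).round(4)) if len(k) else 0
k=w[(w[:,2]>.111)&(w[:,2]<.126)];print('disc',len(k),k.min(0).round(3),k.max(0).round(3),(k.min(0)/2+k.max(0)/2).round(4),np.median(k[:,2])) if len(k) else 0
E
python3 c.py
```

```text
t 2.97 j [-0.097 -0.023  1.869  0.     1.294 -0.094] p [ 0.533  -0.027   0.2605] w 0.0855 gf 0.0 F [-0.3  0.9 -0.5]
campos [0.532 0.044 0.404] [-0.   -0.28 -0.96]
knob top 32823 [ 0.5333 -0.0178  0.3237] [ 0.535  -0.0229  0.2482]
disc 4421 [ 0.498 -0.059  0.116] [0.569 0.012 0.126] [ 0.5334 -0.0234  0.121 ] 0.12154537692133278
```

Call:
{"method": "send_rows", "body": {"increments": "0.0036 0 0.03 0 0 0 1;0 0 0.03 0 0 0 1;0 0 0.03 0 0 0 1;0 0 0.03 0 0 0 1;0 0 0.016 0 0 0 1"}}

```text
t: 3.43
eef_pos: [0.5309, -0.0193, 0.1202]
orientation: [[-0.003, 1.0, -0.005], [1.0, 0.003, 0.001], [0.001, -0.005, -1.0]]
wrist_force: [-2.1, -0.4, -0.3]
width: 0.0856
gripper_force: 0.0
```

Call:
{"method": "send_rows", "body": {"increments": "0 0 0 0 0 0 1;0 0 0 0 0 0 -1;0 0 0 0 0 0 -1;0 0 0 0 0 0 -1;0 0 0 0 0 0 -1"}}

```text
t: 3.85
eef_pos: [0.5347, -0.0213, 0.1261]
orientation: [[-0.001, 1.0, 0.004], [1.0, 0.001, -0.0], [-0.0, 0.004, -1.0]]
wrist_force: [0.4, -0.5, 0.3]
width: 0.039
gripper_force: 0.0
```

Call:
{"method": "send_rows", "body": {"increments": "0 0 0 0 0 0 -1;0 0 0 0 0 0 -1;0 0 0 0 0 0 -1;0 0 0 0 0 0 -1;0 0 0 0 0 0 -1"}}

```text
t: 4.27
eef_pos: [0.5343, -0.0215, 0.1258]
orientation: [[0.0, 1.0, 0.003], [1.0, -0.0, 0.0], [0.0, 0.003, -1.0]]
wrist_force: [-0.8, 1.3, 6.5]
width: 0.0204
gripper_force: 59.1
```

```bash
python3 -c "
from h import *
log()"
```

```text
t 4.27 j [-0.087  0.09   2.013  0.     1.036 -0.087] p [ 0.5343 -0.0215  0.1258] w 0.0204 gf 59.1 F [-0.8  1.3  6.5]
```

Call:
{"method": "send_rows", "body": {"increments": "0 0 -0.015 0 0 0 -1;0 0 -0.03 0 0 0 -1;0 0 -0.03 0 0 0 -1;0 0 -0.03 0 0 0 -1;0 0 -0.02 0 0 0 -1"}}

```text
t: 4.68
eef_pos: [0.5339, -0.0217, 0.2521]
orientation: [[0.0, 1.0, 0.003], [1.0, -0.0, -0.0], [-0.0, 0.003, -1.0]]
wrist_force: [0.3, -0.3, -0.2]
width: 0.0199
gripper_force: 58.8
```

Call:
{"method": "send_rows", "body": {"increments": "0.0357 -0.0079 0 0 0 0 -1;0.0357 -0.0079 0 0 0 0 -1;0.0357 -0.0079 0 0 0 0 -1;0.0357 -0.0079 0 0 0 0 -1;0.0357 -0.0079 0 0 0 0 -1"}}

```text
t: 5.1
eef_pos: [0.4928, 0.1581, 0.249]
orientation: [[0.001, 1.0, -0.0], [1.0, -0.001, -0.0], [-0.0, -0.0, -1.0]]
wrist_force: [1.3, -0.3, -1.3]
width: 0.0198
gripper_force: 58.8
```

Call:
{"method": "send_rows", "body": {"increments": "0.0357 -0.0079 0 0 0 0 -1;0.0357 -0.0079 0 0 0 0 -1;0.0357 -0.0079 0 0 0 0 -1;0.0357 -0.0079 0 0 0 0 -1;0.0357 -0.0079 0 0 0 0 -1"}}

```text
t: 5.52
eef_pos: [0.4532, 0.3369, 0.2489]
orientation: [[-0.0, 1.0, -0.0], [1.0, 0.0, -0.0], [-0.0, -0.0, -1.0]]
wrist_force: [1.0, -0.0, -1.0]
width: 0.0205
gripper_force: 58.8
```

Call:
{"method": "send_rows", "body": {"increments": "0 0 0.03 0 0 0 -1;0 0 0.03 0 0 0 -1;0 0 0.03 0 0 0 -1;0 0 0.03 0 0 0 -1;0 0 0.03 0 0 0 -1"}}

```text
t: 5.93
eef_pos: [0.4537, 0.3354, 0.0976]
orientation: [[-0.0, 1.0, -0.0], [1.0, 0.0, -0.0], [-0.0, -0.0, -1.0]]
wrist_force: [1.0, -0.2, -1.7]
width: 0.02
gripper_force: 58.8
```

Call:
{"method": "send_rows", "body": {"increments": "0 0 0.03 0 0 0 -1;0 0 0.02 0 0 0 -1;0 0 0 0 0 0 -1;0 0 0 0 0 0 -1;0 0 0 0 0 0 -1"}}

```text
t: 6.35
eef_pos: [0.455, 0.336, 0.0503]
orientation: [[0.0, 1.0, 0.001], [1.0, -0.0, 0.001], [0.001, 0.001, -1.0]]
wrist_force: [0.3, 1.1, -0.9]
width: 0.0202
gripper_force: 58.8
```

```bash
python3 -c "
from h import *
log()"
```

```text
t 6.35 j [0.592 0.238 2.    0.    0.902 0.592] p [0.455  0.336  0.0503] w 0.0202 gf 58.8 F [ 0.3  1.1 -0.9]
```

Call:
{"method": "send_rows", "body": {"increments": "0 0 0.01 0 0 0 -1;0 0 0.01 0 0 0 -1;0 0 0.006 0 0 0 -1;0 0 0 0 0 0 -1;0 0 0 0 0 0 -1"}}

```text
t: 6.77
eef_pos: [0.4535, 0.3351, 0.0225]
orientation: [[-0.0, 1.0, -0.001], [1.0, 0.0, -0.001], [-0.001, -0.001, -1.0]]
wrist_force: [0.0, 0.0, -0.8]
width: 0.02
gripper_force: 58.8
```

Call:
{"method": "send_rows", "body": {"increments": "0 0 0.001 0 0 0 -1;0 0 0 0 0 0 -1;0 0 0.001 0 0 0 -1;0 0 0 0 0 0 -1;0 0 0 0 0 0 -1"}}

```text
t: 7.18
eef_pos: [0.4542, 0.3356, 0.0212]
orientation: [[-0.0, 1.0, 0.0], [1.0, 0.0, 0.0], [0.0, 0.0, -1.0]]
wrist_force: [-0.5, -0.2, -1.1]
width: 0.0199
gripper_force: 58.8
```

Call:
{"method": "send_rows", "body": {"increments": "0 0 0.001 0 0 0 -1;0 0 0 0 0 0 -1;0 0 0 0 0 0 -1"}}

```text
t: 7.43
eef_pos: [0.4543, 0.3357, 0.0208]
orientation: [[-0.0, 1.0, 0.0], [1.0, 0.0, 0.0], [0.0, 0.0, -1.0]]
wrist_force: [-2.2, -1.8, 6.3]
width: 0.0201
gripper_force: 59.7
```

Call:
{"method": "send_rows", "body": {"increments": "0 0 0.001 0 0 0 -1;0 0 0 0 0 0 -1;0 0 0 0 0 0 -1"}}

```text
t: 7.68
eef_pos: [0.4543, 0.3357, 0.0208]
orientation: [[-0.0, 1.0, 0.0], [1.0, 0.0, 0.0], [0.0, 0.0, -1.0]]
wrist_force: [-4.0, -2.8, 11.5]
width: 0.0202
gripper_force: 60.6
```

```bash
cat > e.py <<'E'
from h import *
log()
p,d=grab_frame('side')
cl=cloud('side',d,d>0)
w=cl[(abs(cl[:,0]-.455)<.05)&(abs(cl[:,1]-.336)<.05)]
k=w[(w[:,2]>.006)&(w[:,2]<.03)];print(len(k),np.percentile(k,[2,50,98],axis=0).round(4))
E
python3 e.py
```

```text
t 7.68 j [ 0.592  0.278  2.016 -0.     0.848  0.592] p [0.4543 0.3357 0.0208] w 0.0202 gf 60.6 F [-4.  -2.8 11.5]
255 [[0.4169 0.2967 0.0068]
 [0.4449 0.3229 0.0158]
 [0.4854 0.3598 0.0288]]
```

Call:
{"method": "send_rows", "body": {"increments": "0 0 -0.001 0 0 0 -1;0 0 0 0 0 0 1;0 0 0 0 0 0 1;0 0 0 0 0 0 1;0 0 0 0 0 0 1"}}

```text
t: 8.15
eef_pos: [0.454, 0.3354, 0.0197]
orientation: [[-0.0, 1.0, -0.0], [1.0, 0.0, -0.0], [-0.0, -0.0, -1.0]]
wrist_force: [0.1, -0.1, 0.0]
width: 0.0678
gripper_force: 0.0
```

Call:
{"method": "send_rows", "body": {"increments": "0 0 0 0 0 0 1;0 0 0 0 0 0 1;0 0 0 0 0 0 1;0 0 0 0 0 0 1;0 0 -0.01 0 0 0 1"}}

```text
t: 8.57
eef_pos: [0.4525, 0.3344, 0.0284]
orientation: [[-0.0, 1.0, -0.003], [1.0, 0.0, -0.002], [-0.002, -0.003, -1.0]]
wrist_force: [-0.7, -1.2, -0.8]
width: 0.0853
gripper_force: 0.0
```

Call:
{"method": "send_rows", "body": {"increments": "0 0 -0.035 0 0 0 1;0 0 -0.035 0 0 0 1;0 0 -0.035 0 0 0 1;0 0 -0.035 0 0 0 1;0 0 -0.03 0 0 0 1"}}

```text
t: 8.98
eef_pos: [0.4545, 0.3358, 0.2037]
orientation: [[-0.0, 1.0, 0.002], [1.0, 0.0, 0.002], [0.002, 0.002, -1.0]]
wrist_force: [-0.3, 0.4, 0.5]
width: 0.0856
gripper_force: 0.0
```

```bash
cat > e.py <<'E'
from h import *
log()
p,d=grab_frame('side');save('side1',p[130:290,80:400])
cl=cloud('side',d,d>0)
w=cl[(abs(cl[:,0]-.455)<.05)&(abs(cl[:,1]-.336)<.05)]
for lo,hi in [(.01,.026),(.035,.06)]:
    k=w[(w[:,2]>lo)&(w[:,2]<hi)];print(len(k),np.percentile(k,[2,50,98],axis=0).round(4)) if len(k) else 0
E
python3 e.py
python3 - <<'E'
# fit a planar model to the log
import sys;sys.path.insert(0,'.')
from ast import literal_eval
import numpy as np
from scipy.optimize import least_squares
L=[literal_eval(l) for l in open('log.txt')]
for j,p,_ in L:
    print(np.round(j,3),'r',round(np.hypot(*p[:2]),4),'z',round(p[2],4),'lat',round(-np.sin(j[0])*p[0]+np.cos(j[0])*p[1],4), 'sum',round(j[1]+j[2]+j[4],3))
def f(x):
    a,h,l2,a3,l3=x; o=[]
    for j,p,_ in L:
        rr=np.cos(j[0])*p[0]+np.sin(j[0])*p[1];q=j[1]+j[2]
        o+=[a+l2*np.sin(j[1])+l3*np.sin(q)+a3*np.cos(q)-rr, h+l2*np.cos(j[1])+l3*np.cos(q)-a3*np.sin(q)-p[2]]
    return o
r=least_squares(f,[0,.1,.4,0,.4]);print(r.x.round(4),np.abs(r.fun).max())
E
```

```text
t 8.98 j [0.592 0.075 1.876 0.    1.189 0.592] p [0.4545 0.3358 0.2037] w 0.0856 gf 0.0 F [-0.3  0.4  0.5]
256 [[0.419  0.2987 0.0116]
 [0.4462 0.325  0.0155]
 [0.4843 0.3664 0.0229]]
46 [[0.4404 0.3222 0.0369]
 [0.4496 0.3291 0.0447]
 [0.4607 0.3437 0.0482]]
[ 1.063  0.264  1.604  0.     1.274 -0.037] r 0.675 z 0.2313 lat 0.0249 sum 3.142
[-0.097 -0.023  1.869  0.     1.294 -0.094] r 0.5337 z 0.2605 lat 0.0249 sum 3.141
[-0.087  0.09   2.013  0.     1.036 -0.087] r 0.5348 z 0.1258 lat 0.025 sum 3.139
[0.592 0.238 2.    0.    0.902 0.592] r 0.5656 z 0.0503 lat 0.0249 sum 3.14
[ 0.592  0.278  2.016 -0.     0.848  0.592] r 0.5648 z 0.0208 lat 0.0249 sum 3.141
[0.592 0.075 1.876 0.    1.189 0.592] r 0.5651 z 0.2037 lat 0.0249 sum 3.139
[ 7.000e-04 -9.450e-02  5.094e-01  3.000e-04  5.658e-01] 0.0004477603333842284
```

Call:
{"method": "send_rows", "body": {"increments": "0 0 -0.02 0 0.1 0 1;0 0 -0.02 0 0.1 0 1;0 0 0 0 0.1 0 1;0 0 0 0 0.1 0 1;0 0 0 0 0 0 1"}}

```text
t: 9.45
eef_pos: [0.4536, 0.3309, 0.2396]
orientation: [[0.003, 1.0, 0.001], [0.92, -0.003, 0.391], [0.391, -0.001, -0.92]]
wrist_force: [-0.3, -0.9, -0.4]
width: 0.0852
gripper_force: 0.0
```

```bash
python3 -c "
from h import *
log()"
```

```text
t 9.45 j [ 0.355 -0.07   2.005  0.425  1.098  0.184] p [0.4536 0.3309 0.2396] w 0.0852 gf 0.0 F [-0.3 -0.9 -0.4]
```

Call:
{"method": "send_rows", "body": {"increments": "0 0 0 0.1 0 0 1;0 0 0 0.1 0 0 1;0 0 0 0.1 0 0 1;0 0 0 0 0 0 1;0 0 0 0 0 0 1"}}

```text
t: 9.87
eef_pos: [0.4548, 0.3335, 0.2386]
orientation: [[0.001, 0.955, -0.296], [0.922, 0.114, 0.37], [0.387, -0.274, -0.881]]
wrist_force: [0.4, -0.0, 0.3]
width: 0.0856
gripper_force: 0.0
```

```bash
cat > fit.py <<'E'
from h import *
from ast import literal_eval
from scipy.optimize import least_squares
L=[literal_eval(l) for l in open('log.txt')]
def Rz(a): return R.from_euler('z',a).as_matrix()
def Ry(a): return R.from_euler('y',a).as_matrix()
def fk(j,x):
    h,l2,l3,lt,lat,lat2=x
    # arm plane x-z, links along +z at zero, pitch about +y
    A=Rz(j[0]); e=np.array([0,0,1.])
    p=np.array([0,0,h])+Ry(j[1])@(l2*e)+np.array([0,lat,0])
    Q=Ry(j[1]+j[2]); p=p+Q@(l3*e)
    Q=Q@Rz(S4*j[3])@Ry(j[4]); p=p+Q@np.array([0,lat2,lt])
    Q=Q@Rz(S6*j[5]+O6)
    return A@p,A@Q
best=None
for S4 in (1,-1):
  for S6 in (1,-1):
    for O6 in (0,np.pi/2,np.pi,-np.pi/2):
      def f(x):
        o=[]
        for j,p,M in L:
            a,b=fk(j,x); o+=[*(a-p),*(.1*(b-np.array(M)).ravel())]
        return np.array(o)
      r=least_squares(f,[.36,.51,.566,.4,.0125,.0125])
      if best is None or r.cost<best[0]: best=(r.cost,S4,S6,O6,r.x,abs(r.fun).max())
print(best)
E
python3 -c "
from h import *
log()"; python3 fit.py; tail -2 log.txt
```

```text
t 9.87 j [0.31  0.137 1.82  0.466 1.396 0.118] p [0.4548 0.3335 0.2386] w 0.0856 gf 0.0 F [ 0.4 -0.   0.3]
(np.float64(1.4603958562822372e-07), 1, 1, 1.5707963267948966, array([ 2.51403050e-01,  5.10805981e-01,  5.65694818e-01,  3.47581822e-01,
        2.49494006e-02, -3.83761750e-05]), np.float64(0.0003307483846999304))
[[0.35548103926542607, -0.06980481697451572, 2.0048282584954062, 0.4245485026823396, 1.0976831056539043, 0.1836743303222828], [0.45359490329170915, 0.3309497027589199, 0.2395822740719155], [[0.0031102423367510906, 0.9999949497113233, 0.000653409867848426], [0.9202331104329854, -0.0031178810862579533, 0.39135827738833523], [0.3913583381703268, -0.0006159296880934094, -0.920238160355883]]]
[[0.31017192432860236, 0.1365468301099521, 1.8198984854353446, 0.4662596933990585, 1.3956975810465775, 0.11814779262034049], [0.45476025854001156, 0.3335369347665429, 0.23859673675109278], [[0.0009711774775111652, 0.9550364402887861, -0.29648685389883794], [0.9220955095297191, 0.11387374731537755, 0.36982785316614725], [0.3869611454906487, -0.27374836509626366, -0.8805242214088649]]]
```

```bash
cat > ik.py <<'E'
from h import *
H,L2,L3,LT,LAT=.2514,.5108,.5657,.3476,.02495
LO=np.array([-2.63,-.94,.31,-1.31,0,-2.55]);HI=np.array([2.63,2.18,2.57,4.45,2.66,2.55])
def Ry(a): return R.from_euler('y',a).as_matrix()
def Rz(a): return R.from_euler('z',a).as_matrix()
def ik(p,Q):
    W=np.array(p)-LT*Q[:,2]; r=np.hypot(W[0],W[1])
    if r<LAT: return None
    j1=np.arctan2(W[1],W[0])-np.arcsin(LAT/r); x=np.sqrt(r*r-LAT**2); z=W[2]-H
    c=(x*x+z*z-L2**2-L3**2)/(2*L2*L3)
    if abs(c)>1: return None
    j3=np.arccos(c); j2=np.arctan2(x,z)-np.arctan2(L3*np.sin(j3),L2+L3*np.cos(j3))
    M=(Rz(j1)@Ry(j2+j3)).T@Q@Rz(-np.pi/2)   # = Rz(j4)Ry(j5)Rz(j6)
    j5=np.arccos(np.clip(M[2,2],-1,1)); j4=np.arctan2(M[1,2],M[0,2]); j6=np.arctan2(M[2,1],-M[2,0])
    if j4<LO[3]: j4+=2*np.pi
    return np.array([j1,j2,j3,j4,j5,j6])
def marg(j): return -9 if j is None else min((j-LO).min(),(HI-j).min())
def G(psi,e,up=1):  # tool orientation in world, shell upright
    a=np.array([np.cos(psi)*np.cos(e),np.sin(psi)*np.cos(e),-np.sin(e)])
    x=up*np.array([np.cos(psi)*np.sin(e),np.sin(psi)*np.sin(e),np.cos(e)])
    return np.c_[x,np.cross(a,x),a]
OFF=.026
def tool(shell_p,S,Gm,h):  # shell origin, shell rotation, tool in shell frame
    Q=S@Gm; return shell_p+S@np.array([0,0,h])+OFF*Q[:,2],Q
E
cat > search.py <<'E'
from ik import *
sh=np.array([.5333,-.0234,0]); tr=np.array([.440,-.254,0]); pl=np.array([.555,.235,.004]); h=.07
for L in open('log.txt').readlines()[-2:]:
    from ast import literal_eval
    j,p,M=literal_eval(L); print('check',np.abs(ik(p,np.array(M))-j).max().round(4))
res=[]
for up in (1,-1):
 for e in np.radians([20,25,30]):
  for psi in np.radians(np.arange(-120,121,15)):
    Gm=G(psi,e,up)
    m0=marg(ik(*tool(sh,np.eye(3),Gm,h)))
    m0=min(m0,marg(ik(*tool(sh+[0,0,.12],np.eye(3),Gm,h))))
    if m0<.08: continue
    mp=max((min(marg(ik(*tool(pl,Rz(s),Gm,h))),marg(ik(*tool(pl+[0,0,.1],Rz(s),Gm,h)))),s) for s in np.radians(np.arange(-90,91,15)))
    if mp[0]<.08: continue
    b=(-9,)
    for s in np.radians(np.arange(-120,121,15)):      # spin while upright
      for th in np.radians(np.arange(0,360,15)):      # heading of mouth
        hd=np.array([np.cos(th),np.sin(th),0]); ax=np.cross([0,0,1],hd)
        m=9
        for f in (0,.25,.5,.75,1):
            S=R.from_rotvec(ax*f*np.radians(118)).as_matrix()@Rz(s)
            mouth=tr-.04*hd+[0,0,.125] if f==1 else tr-.04*hd+[0,0,.125+.1*(1-f)]
            j=ik(*tool(mouth-S@[0,0,.115],S,Gm,h)); m=min(m,marg(j))
            if m<b[0]: break
        if m>b[0]: b=(m,np.degrees(s),np.degrees(th),j)
    res.append((min(m0,mp[0],b[0]),up,np.degrees(e),np.degrees(psi),m0,mp,b))
res.sort(key=lambda r:-r[0])
for r in res[:25]: print(up:=r[1],round(r[2]),round(r[3]),'m',round(r[0],2),'grasp',round(r[4],2),'place',round(r[5][0],2),round(np.degrees(r[5][1])),'pour',[round(float(x),2) for x in r[6][:3]],np.round(r[6][3],2))
E
python3 search.py
```

```text
check 0.0002
check 0.0002
1 20 105 m 0.75 grasp 0.82 place 0.86 15 pour [0.75, -30.0, 45.0] [-0.42  0.54  1.73 -0.5   1.74  0.55]
1 25 105 m 0.74 grasp 0.8 place 0.85 15 pour [0.74, -30.0, 45.0] [-0.39  0.57  1.73 -0.55  1.77  0.57]
1 25 120 m 0.74 grasp 0.77 place 0.85 0 pour [0.74, -45.0, 45.0] [-0.39  0.57  1.73 -0.55  1.77  0.57]
1 30 105 m 0.71 grasp 0.77 place 0.9 30 pour [0.71, -30.0, 45.0] [-0.37  0.6   1.73 -0.6   1.8   0.59]
1 30 120 m 0.71 grasp 0.82 place 0.9 15 pour [0.71, -45.0, 45.0] [-0.37  0.6   1.73 -0.6   1.8   0.59]
1 20 120 m 0.71 grasp 0.71 place 0.86 0 pour [0.75, -45.0, 45.0] [-0.42  0.54  1.73 -0.5   1.74  0.55]
1 20 90 m 0.67 grasp 0.67 place 0.86 30 pour [0.75, -15.0, 45.0] [-0.42  0.54  1.73 -0.5   1.74  0.55]
1 25 90 m 0.65 grasp 0.65 place 0.85 30 pour [0.74, -15.0, 45.0] [-0.39  0.57  1.73 -0.55  1.77  0.57]
-1 30 -120 m 0.65 grasp 0.65 place 0.72 15 pour [0.76, -45.0, 240.0] [-0.77  0.69  1.68  0.63  1.9  -0.41]
1 30 90 m 0.64 grasp 0.64 place 0.9 45 pour [0.71, -15.0, 45.0] [-0.37  0.6   1.73 -0.6   1.8   0.59]
-1 25 -120 m 0.61 grasp 0.61 place 0.68 
[... 824 characters left out ...]
.57 45 pour [0.7, 75.0, 240.0] [-0.75  0.67  1.66  0.57  1.89 -0.4 ]
-1 30 120 m 0.46 grasp 0.46 place 0.57 45 pour [0.76, 75.0, 240.0] [-0.77  0.69  1.68  0.63  1.9  -0.41]
-1 20 -105 m 0.44 grasp 0.44 place 0.64 0 pour [0.67, -45.0, 255.0] [-0.64  0.67  1.61  0.36  1.94 -0.51]
1 20 -120 m 0.41 grasp 0.41 place 0.64 -90 pour [0.54, -120.0, 60.0] [-0.44  0.78  1.54 -0.53  2.04  0.26]
-1 20 105 m 0.41 grasp 0.41 place 0.52 60 pour [0.67, 105.0, 255.0] [-0.64  0.67  1.61  0.36  1.94 -0.51]
1 25 -120 m 0.4 grasp 0.4 place 0.7 -90 pour [0.61, -120.0, 60.0] [-0.41  0.8   1.55 -0.59  2.05  0.26]
-1 25 105 m 0.39 grasp 0.39 place 0.57 60 pour [0.7, 90.0, 240.0] [-0.75  0.67  1.66  0.57  1.89 -0.4 ]
```

```bash
cat > s2.py <<'E'
from ik import *
sh=np.array([.5333,-.0234,0]); tr=np.array([.440,-.254,0]); h=.06; e=np.radians(24)
out=[]
for psi in np.radians([60,75,90,105,120]):
  Gm=G(psi,e); m0=min(marg(ik(*tool(sh+[0,0,d],np.eye(3),Gm,h))) for d in (0,.06,.12))
  for s in np.radians(np.arange(-90,91,15)):
   for rel in np.radians([-105,-90,-75,75,90,105]):
    th=psi+s+rel; hd=np.array([np.cos(th),np.sin(th),0]); ax=np.cross([0,0,1],hd); m=9; js=[]
    for f in np.linspace(0,1,9):
        S=R.from_rotvec(ax*f*np.radians(115)).as_matrix()@Rz(s)
        mouth=tr-.04*hd+[0,0,.125+.1*(1-f)]
        p,Q=tool(mouth-S@[0,0,.115],S,Gm,h); j=ik(p,Q); m=min(m,marg(j)); js.append(j)
        if m<.05: break
    if m>=.05: out.append((min(m,m0),round(np.degrees(psi)),m0,round(np.degrees(s)),round(np.degrees(rel)),round(np.degrees(th)),js[0],j,(p-LT*Q[:,2]).round(2)))
out.sort(key=lambda r:-r[0])
for r in out[:16]: print(*[np.round(x,2) for x in r])
for psi in (75,90,105):
  Gm=G(np.radians(psi),e); print(psi,ik(*tool(sh,np.eye(3),Gm,h)).round(2))
  for s in (-30,0,30,45):
    for pl in ([.555,.235,.004],[.54,.23,.004]): print('place',psi,s,pl,[round(marg(ik(*tool(np.array(pl)+[0,0,d],Rz(np.radians(s)),Gm,h))),2) for d in (0,.12)])
E
python3 s2.py
```

```text
0.54 90 0.65 60 -75 75 [-0.6   0.75  1.43 -0.08  2.11 -1.65] [-0.38  0.88  1.52 -0.74  2.12  0.03] [ 0.73 -0.27  0.16]
0.54 105 0.8 45 -75 75 [-0.6   0.75  1.43 -0.08  2.11 -1.65] [-0.38  0.88  1.52 -0.74  2.12  0.03] [ 0.73 -0.27  0.16]
0.54 120 0.77 30 -75 75 [-0.6   0.75  1.43 -0.08  2.11 -1.65] [-0.38  0.88  1.52 -0.74  2.12  0.03] [ 0.73 -0.27  0.16]
0.52 90 0.65 -30 -75 -15 [-1.14  0.37  2.05  0.84  1.61 -1.01] [-0.94  0.77  1.74  0.47  2.11  0.77] [ 0.43 -0.54  0.16]
0.52 105 0.8 -45 -75 -15 [-1.14  0.37  2.05  0.84  1.61 -1.01] [-0.94  0.77  1.74  0.47  2.11  0.77] [ 0.43 -0.54  0.16]
0.52 120 0.77 -60 -75 -15 [-1.14  0.37  2.05  0.84  1.61 -1.01] [-0.94  0.77  1.74  0.47  2.11  0.77] [ 0.43 -0.54  0.16]
0.51 90 0.65 -30 -90 -30 [-1.13  0.36  2.06  0.85  1.6  -1.  ] [-1.07  0.81  1.89  0.75  2.09  0.7 ] [ 0.32 -0.52  0.09]
0.51 105 0.8 -45 -90 -30 [-1.13  0.36  2.06  0.85  1.6  -1.  ] [-1.07  0.81  1.89  0.75  2.09  0.7 ] [ 0.32 -0.52  0.09]
0.51 120 0.77 -60 -90 -30 [-1.13  0.36  2.06  0.85  1.6  -1.  ] [-1.07  0.81  1.89  0.75  2.09  0.7 ] [ 0.32 -0.52  0.09]
0.5 75 0.5 -15
[... 1935 characters left out ...]
94), np.float64(0.82)]
place 90 45 [0.54, 0.23, 0.004] [np.float64(0.95), np.float64(0.83)]
105 [-0.5   0.71  1.77  0.72  1.64 -1.11]
place 105 -30 [0.555, 0.235, 0.004] [np.float64(0.36), np.float64(0.36)]
place 105 -30 [0.54, 0.23, 0.004] [np.float64(0.33), np.float64(0.33)]
place 105 0 [0.555, 0.235, 0.004] [np.float64(0.69), np.float64(0.69)]
place 105 0 [0.54, 0.23, 0.004] [np.float64(0.65), np.float64(0.65)]
place 105 30 [0.555, 0.235, 0.004] [np.float64(0.94), np.float64(0.82)]
place 105 30 [0.54, 0.23, 0.004] [np.float64(0.95), np.float64(0.83)]
place 105 45 [0.555, 0.235, 0.004] [np.float64(0.8), np.float64(0.68)]
place 105 45 [0.54, 0.23, 0.004] [np.float64(0.82), np.float64(0.69)]
```

```bash
cat > pl.py <<'E'
from ik import *
VM=.7*np.array([2.57,2.57,3.14,3.14,3.14,3.14])/12
def go(p1,R1,n,p0=None,R0=None):
    s=read_state(); p0=np.array(s['eef_pos']) if p0 is None else np.array(p0); R0=np.array(s['orientation']) if R0 is None else R0
    w=(R.from_matrix(R0.T@R1).as_rotvec()/n)
    M=sum(R0@R.from_rotvec(w*k).as_matrix() for k in range(n)); v=np.linalg.solve(M,np.array(p1)-p0)
    v,w=v.round(4)+0,w.round(4)+0; p,Q=p0.copy(),R0.copy(); jj=[ik(p,Q)]; zs=[]; 
    for k in range(n):
        p=p+Q@v; Q=Q@R.from_rotvec(w).as_matrix(); jj.append(ik(p,Q)); zs.append(p[2])
    jj=np.array(jj)
    print(n,'x',*v,*w,'| end',p.round(4),'marg',round(min(map(marg,jj)),2),'spd',(abs(np.diff(jj,axis=0)).max(0)/VM).max().round(2),'zmin',round(min(zs),3),'v',np.linalg.norm(v).round(4),'w',np.linalg.norm(w).round(3))
    return p,Q
SH=np.array([.5333,-.0234,0]); Hg=.06; E=np.radians(24); GM=G(np.pi/2,E)
E
cat > f.py <<'E'
from pl import *
log()
g,Q=tool(SH,np.eye(3),GM,Hg); a=Q[:,2]; print('grasp tcp',g.round(4)); print(GM.round(3))
p,q=go(g-.14*a+[0,0,.15],Q,16)
p,q=go(g-.14*a,Q,5,p,q)
p,q=go(g,Q,6,p,q)
E
python3 f.py
```

```text
t 9.87 j [0.31  0.137 1.82  0.466 1.396 0.118] p [0.4548 0.3335 0.2386] w 0.0856 gf 0.0 F [ 0.4 -0.   0.3]
grasp tcp [5.333e-01 4.000e-04 4.940e-02]
[[ 0.     1.     0.   ]
 [ 0.407 -0.     0.914]
 [ 0.914  0.    -0.407]]
16 x -0.0206 0.0019 -0.0216 -0.0179 0.0468 -0.0072 | end [ 0.5331 -0.1273  0.256 ] marg 0.69 spd 0.51 zmin 0.249 v 0.0299 w 0.051
5 x -0.0274 0.0 0.0121 0.0 -0.0001 0.0001 | end [ 0.5332 -0.1277  0.1062] marg 0.8 spd 0.28 zmin 0.106 v 0.03 w 0.0
6 x 0.0 0.0 0.0234 0.0 0.0 0.0 | end [5.331e-01 5.000e-04 4.910e-02] marg 0.66 spd 0.19 zmin 0.049 v 0.0234 w 0.0
```

Call:
{"method": "send_rows", "body": {"increments": "-0.0206 0.0019 -0.0216 -0.0179 0.0468 -0.0072 1;-0.0206 0.0019 -0.0216 -0.0179 0.0468 -0.0072 1;-0.0206 0.0019 -0.0216 -0.0179 0.0468 -0.0072 1;-0.0206 0.0019 -0.0216 -0.0179 0.0468 -0.0072 1;-0.0206 0.0019 -0.0216 -0.0179 0.0468 -0.0072 1"}}

```text
t: 10.28
eef_pos: [0.4896, 0.1941, 0.2821]
orientation: [[0.021, 0.979, -0.202], [0.804, 0.104, 0.585], [0.594, -0.175, -0.785]]
wrist_force: [1.1, -0.2, -0.0]
width: 0.0856
gripper_force: 0.0
```

Call:
{"method": "send_rows", "body": {"increments": "-0.0206 0.0019 -0.0216 -0.0179 0.0468 -0.0072 1;-0.0206 0.0019 -0.0216 -0.0179 0.0468 -0.0072 1;-0.0206 0.0019 -0.0216 -0.0179 0.0468 -0.0072 1;-0.0206 0.0019 -0.0216 -0.0179 0.0468 -0.0072 1;-0.0206 0.0019 -0.0216 -0.0179 0.0468 -0.0072 1"}}

```text
t: 10.7
eef_pos: [0.5145, 0.047, 0.2907]
orientation: [[0.023, 0.994, -0.109], [0.644, 0.068, 0.762], [0.765, -0.087, -0.638]]
wrist_force: [1.2, 0.5, -0.2]
width: 0.0855
gripper_force: 0.0
```

Call:
{"method": "send_rows", "body": {"increments": "-0.0206 0.0019 -0.0216 -0.0179 0.0468 -0.0072 1;-0.0206 0.0019 -0.0216 -0.0179 0.0468 -0.0072 1;-0.0206 0.0019 -0.0216 -0.0179 0.0468 -0.0072 1;-0.0206 0.0019 -0.0216 -0.0179 0.0468 -0.0072 1;-0.0206 0.0019 -0.0216 -0.0179 0.0468 -0.0072 1"}}

```text
t: 11.12
eef_pos: [0.5303, -0.0993, 0.266]
orientation: [[0.003, 1.0, -0.017], [0.448, 0.014, 0.894], [0.894, -0.01, -0.448]]
wrist_force: [0.3, 0.4, -0.7]
width: 0.0853
gripper_force: 0.0
```

Call:
{"method": "send_rows", "body": {"increments": "-0.0206 0.0019 -0.0216 -0.0179 0.0468 -0.0072 1;0 0 0 0 0 0 1;0 0 0 0 0 0 1"}}

```text
t: 11.37
eef_pos: [0.5321, -0.1277, 0.2551]
orientation: [[0.001, 1.0, 0.0], [0.404, -0.001, 0.915], [0.915, -0.001, -0.404]]
wrist_force: [0.4, -0.1, -0.3]
width: 0.0854
gripper_force: 0.0
```

```bash
cat > g.py <<'E'
from pl import *
from scipy.optimize import least_squares
log()
def circ(q,r=None):
    f=lambda p:np.hypot(q[:,0]-p[0],q[:,1]-p[1])-(r or p[2])
    return least_squares(f,[.533,-.02,.03][:2 if r else 3],loss='soft_l1',f_scale=.002).x.round(4)
for c in ['top','side','wrist']:
    P=cam(c);p,d=grab_frame(c);q=cloud(c,d,d>0,P)
    w=q[(abs(q[:,0]-.535)<.055)&(abs(q[:,1]+.025)<.055)]
    k=w[(w[:,2]>.025)&(w[:,2]<.10)];print(c,'wall',len(k),circ(k),circ(k,.032)) if len(k)>20 else 0
    k=w[(w[:,2]>.109)&(w[:,2]<.122)];print('rim',len(k),k.min(0).round(3),k.max(0).round(3),(k.min(0)/2+k.max(0)/2).round(4),np.median(k[:,2]).round(4),circ(k,.0295)) if len(k) else 0
    if c=='wrist': save('w2',p)
    if c=='side': save('s2',p[130:290,80:400])
g,Q=tool(SH,np.eye(3),GM,Hg)
p,q=go(g-.14*Q[:,2],Q,5)
E
python3 g.py
```

```text
t 11.37 j [-0.733  0.453  1.708  0.788  1.858 -0.87 ] p [ 0.5321 -0.1277  0.2551] w 0.0854 gf 0.0 F [ 0.4 -0.1 -0.3]
top wall 194 [ 0.5413 -0.0252  0.0183] [ 0.5283 -0.002 ]
rim 101 [ 0.507 -0.056  0.11 ] [0.567 0.004 0.122] [ 0.5372 -0.0263  0.1157] 0.1147 [ 0.5362 -0.0256]
side wall 749 [ 0.5301 -0.0248  0.0297] [ 0.5316 -0.0233]
rim 178 [ 0.499 -0.055  0.109] [0.562 0.01  0.117] [ 0.5301 -0.0225  0.1129] 0.1135 [ 0.5307 -0.0244]
wrist wall 3493 [ 0.5334 -0.0271  0.029 ] [ 0.5334 -0.0254]
rim 1184 [ 0.502 -0.056  0.109] [0.565 0.008 0.117] [ 0.5334 -0.0242  0.1131] 0.115 [ 0.5334 -0.0256]
5 x -0.0278 0.0001 0.012 -0.0002 -0.0002 0.0008 | end [ 0.5335 -0.1276  0.1061] marg 0.8 spd 0.29 zmin 0.106 v 0.0303 w 0.001
```

Call:
{"method": "send_rows", "body": {"increments": "-0.0278 0.0002 0.012 0 0 0 1;-0.0278 0.0002 0.012 0 0 0 1;-0.0278 0.0002 0.012 0 0 0 1;-0.0278 0.0002 0.012 0 0 0 1;-0.0278 0.0002 0.012 0 0 0 1"}}

```text
t: 11.93
eef_pos: [0.5346, -0.1272, 0.1054]
orientation: [[-0.005, 1.0, -0.002], [0.407, 0.004, 0.913], [0.913, 0.004, -0.407]]
wrist_force: [0.1, -0.0, 0.8]
width: 0.0853
gripper_force: 0.0
```

Call:
{"method": "send_rows", "body": {"increments": "0 0 0.015 0 0 0 1;0 0 0.025 0 0 0 1;0 0 0.025 0 0 0 1;0 0 0.025 0 0 0 1;0 0 0.01 0 0 0 1"}}

```text
t: 12.35
eef_pos: [0.533, -0.0329, 0.0654]
orientation: [[-0.003, 1.0, -0.004], [0.404, 0.005, 0.915], [0.915, 0.001, -0.404]]
wrist_force: [-0.9, 0.5, -0.4]
width: 0.0855
gripper_force: 0.0
```

```bash
cat > k.py <<'E'
from pl import *
log(); SH=np.array([.5334,-.025,0])
p,d=grab_frame('wrist');save('w3',p)
g,Q=tool(SH,np.eye(3),GM,Hg); go(g,Q,3); print(np.round(read_state()['orientation'],3).tolist())
E
python3 k.py
```

```text
t 12.35 j [-0.62   0.638  1.87   0.836  1.562 -1.072] p [ 0.533  -0.0329  0.0654] w 0.0855 gf 0.0 F [-0.9  0.5 -0.4]
3 x -0.0006 0.0003 0.0116 -0.0017 -0.0014 0.0009 | end [ 0.5334 -0.0013  0.0494] marg 0.66 spd 0.09 zmin 0.049 v 0.0116 w 0.002
[[-0.003, 1.0, -0.005], [0.403, 0.006, 0.915], [0.915, 0.0, -0.403]]
```

View pics/w3.png

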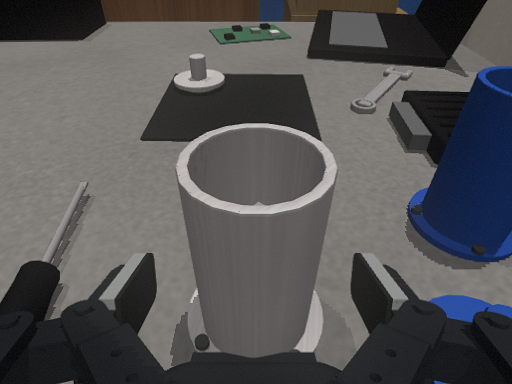

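The wrist view has the shell at column 256, between the open fingers at about 130 and 378, so it is centred. The cover lies flat on the mat at (198,75).

Call:
{"method": "send_rows", "body": {"increments": "0 0.0004 0.012 0 0 0 1;0 0.0004 0.012 0 0 0 1;0 0 0.01 0 0 0 1;0 0 0 0 0 0 1;0 0 0 0 0 0 -1"}}

```text
t: 12.82
eef_pos: [0.5346, -0.0057, 0.0507]
orientation: [[-0.002, 1.0, -0.001], [0.404, 0.002, 0.915], [0.915, 0.002, -0.404]]
wrist_force: [1.1, -0.1, 0.0]
width: 0.0751
gripper_force: 0.0
```

Call:
{"method": "send_rows", "body": {"increments": "0 0 0 0 0 0 -1;0 0 0 0 0 0 -1;0 0 0 0 0 0 -1;0 0 0 0 0 0 -1;0 0 0 0 0 0 -1"}}

```text
t: 13.23
eef_pos: [0.535, -0.0066, 0.0513]
orientation: [[-0.002, 1.0, 0.0], [0.404, 0.001, 0.915], [0.915, 0.002, -0.404]]
wrist_force: [-1.6, -2.3, 4.0]
width: 0.0634
gripper_force: 66.1
```

```bash
cat > m.py <<'E'
from pl import *
s=log(); print(np.round(s['orientation'],3).tolist(),np.round(s['moment'],2))
E
python3 m.py
```

```text
t 13.23 j [-0.585  0.646  1.899  0.869  1.521 -1.085] p [ 0.535  -0.0066  0.0513] w 0.0634 gf 66.1 F [-1.6 -2.3  4. ]
[[-0.002, 1.0, 0.0], [0.404, 0.001, 0.915], [0.915, 0.002, -0.404]] [0.06 0.36 0.17]
```

```bash
cat >> pl.py <<'E'
D0=np.array([0,.0184,.0513]); G0=G(np.pi/2,np.radians(23.8)); TR=np.array([.440,-.254,0]); TH=np.radians(-15); HD=np.array([np.cos(TH),np.sin(TH),0]); AX=np.cross([0,0,1],HD)
def tp(o,S): return o+S@D0,S@G0
def tilt(deg,mz,back=.06):
    S=R.from_rotvec(AX*np.radians(deg)).as_matrix()@Rz(np.radians(-30))
    return tp(TR-back*HD+[0,0,mz]-S@[0,0,.115],S)
E
cat > n.py <<'E'
from pl import *
o=np.array([.535,-.025,0])
p,q=go(*tp(o+[0,0,.12],np.eye(3)),5)
p,q=go(*tilt(0,.235),10,p,q)
p,q=go(*tilt(45,.19),8,p,q)
p,q=go(*tilt(85,.145),7,p,q)
p,q=go(*tilt(115,.125),10,p,q)
E
python3 n.py
```

```text
5 x 0.022 0.0 -0.0097 0.0001 0.0 0.0005 | end [ 0.5348 -0.0066  0.1715] marg 0.66 spd 0.27 zmin 0.075 v 0.024 w 0.001
10 x -0.01 -0.009 -0.0225 -0.0479 0.0 0.0211 | end [ 0.3915 -0.2225  0.1708] marg 0.5 spd 0.42 zmin 0.171 v 0.0262 w 0.052
8 x -0.0055 -0.0042 0.0012 0.0383 -0.0254 0.0868 | end [ 0.3467 -0.2105  0.1417] marg 0.5 spd 0.52 zmin 0.142 v 0.007 w 0.098
7 x -0.0031 -0.0005 0.0012 0.0389 -0.0258 0.0881 | end [ 0.3255 -0.205   0.1343] marg 0.61 spd 0.49 zmin 0.134 v 0.0034 w 0.1
10 x 0.0 -0.0013 -0.0004 0.0204 -0.0135 0.0463 | end [ 0.3289 -0.2061  0.1472] marg 0.56 spd 0.25 zmin 0.136 v 0.0014 w 0.052
```

Call:
{"method": "send_rows", "body": {"increments": "0.012 0 -0.0053 0 0 0 -1;0.022 0 -0.0097 0 0 0 -1;0.028 0 -0.0124 0 0 0 -1;0.028 0 -0.0124 0 0 0 -1;0.02 0 -0.0088 0 0 0 -1"}}

```text
t: 13.65
eef_pos: [0.5349, -0.0064, 0.1726]
orientation: [[-0.003, 1.0, 0.001], [0.406, 0.0, 0.914], [0.914, 0.003, -0.406]]
wrist_force: [0.7, 0.2, -5.2]
width: 0.0631
gripper_force: 66.7
```

Call:
{"method": "send_rows", "body": {"increments": "0 0 0 0 0 0 -1;0 0 0 0 0 0 -1"}}

```text
t: 13.82
eef_pos: [0.5349, -0.0066, 0.1709]
orientation: [[-0.004, 1.0, 0.001], [0.408, 0.001, 0.913], [0.913, 0.004, -0.408]]
wrist_force: [-0.6, -1.0, -5.0]
width: 0.0632
gripper_force: 67.1
```

```bash
cat > n2.py <<'E'
from pl import *
s=log(); print(np.round(s['orientation'],3).tolist(),np.round(s['moment'],2))
p,d=grab_frame('side');save('s3',cv2.resize(p[90:330,100:420],None,fx=2,fy=2))
c=cloud('side',d,d>0);w=c[(abs(c[:,0]-.535)<.06)&(abs(c[:,1]+.025)<.06)];print(np.percentile(w[:,2],[1,99]))
p,q=go(*tilt(0,.235),10)
E
python3 n2.py
```

```text
t 13.82 j [-0.585  0.452  1.9    0.869  1.641 -0.94 ] p [ 0.5349 -0.0066  0.1709] w 0.0632 gf 67.1 F [-0.6 -1.  -5. ]
[[-0.004, 1.0, 0.001], [0.408, 0.001, 0.913], [0.913, 0.004, -0.408]] [-1.15 -0.03  0.04]
[-0.00298305  0.23453283]
10 x -0.0098 -0.009 -0.0226 -0.0479 0.0003 0.0214 | end [ 0.3908 -0.2222  0.1715] marg 0.5 spd 0.42 zmin 0.17 v 0.0262 w 0.052
```

View pics/s3.png

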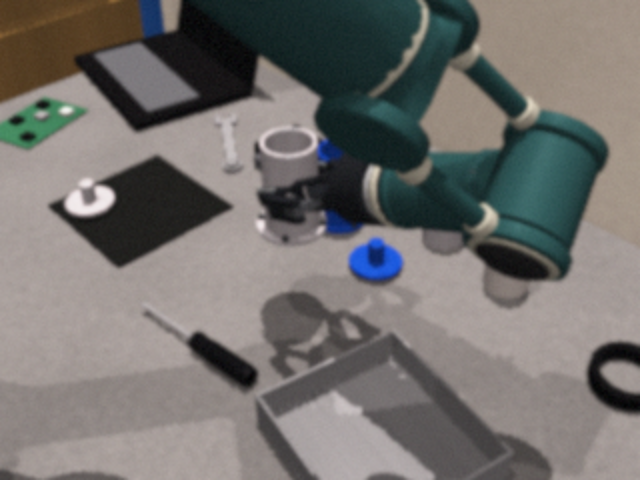

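The side view shows the shell held upright in the air at (290,170) of the crop. The cover is flat on the mat at (88,198).

```bash
cat > n3.py <<'E'
from pl import *
for mz in (.125,.15):
  for d in (0,45,85,100,115): p,q=tilt(d,mz); print(mz,d,(p-LT*q[:,2]).round(3),q[:,2].round(2),ik(p,q).round(2))
E
python3 n3.py
```

```text
0.125 0 [ 0.232 -0.498  0.202] [ 0.46  0.79 -0.4 ] [-1.18  0.54  2.07  0.81  1.51 -1.16]
0.125 45 [ 0.306 -0.518  0.234] [ 0.11  0.88 -0.45] [-1.08  0.54  1.96  0.55  1.64 -0.34]
0.125 85 [ 0.374 -0.536  0.209] [-0.14  0.95 -0.27] [-1.    0.65  1.84  0.43  1.89  0.29]
0.125 100 [ 0.393 -0.541  0.188] [-0.19  0.97 -0.16] [-0.98  0.7   1.8   0.43  2.    0.52]
0.125 115 [ 0.406 -0.544  0.163] [-0.22  0.97 -0.04] [-0.97  0.75  1.77  0.44  2.1   0.75]
0.15 0 [ 0.232 -0.498  0.227] [ 0.46  0.79 -0.4 ] [-1.18  0.49  2.07  0.81  1.54 -1.13]
0.15 45 [ 0.306 -0.518  0.259] [ 0.11  0.88 -0.45] [-1.08  0.5   1.96  0.55  1.67 -0.32]
0.15 85 [ 0.374 -0.536  0.234] [-0.14  0.95 -0.27] [-1.    0.61  1.84  0.44  1.93  0.31]
0.15 100 [ 0.393 -0.541  0.213] [-0.19  0.97 -0.16] [-0.98  0.66  1.8   0.43  2.03  0.54]
0.15 115 [ 0.406 -0.544  0.188] [-0.22  0.97 -0.04] [-0.97  0.71  1.77  0.45  2.13  0.77]
```

Call:
{"method": "send_rows", "body": {"increments": "-0.0098 -0.009 -0.0226 -0.0479 0 0.0214 -1;-0.0098 -0.009 -0.0226 -0.0479 0 0.0214 -1;-0.0098 -0.009 -0.0226 -0.0479 0 0.0214 -1;-0.0098 -0.009 -0.0226 -0.0479 0 0.0214 -1;-0.0098 -0.009 -0.0226 -0.0479 0 0.0214 -1"}}

```text
t: 14.28
eef_pos: [0.4758, -0.1238, 0.169]
orientation: [[0.108, 0.965, 0.237], [0.389, -0.261, 0.884], [0.915, -0.003, -0.404]]
wrist_force: [0.2, 0.1, -4.8]
width: 0.0623
gripper_force: 69.4
```

Call:
{"method": "send_rows", "body": {"increments": "-0.0098 -0.009 -0.0226 -0.0479 0 0.0214 -1;-0.0098 -0.009 -0.0226 -0.0479 0 0.0214 -1;-0.0098 -0.009 -0.0226 -0.0479 0 0.0214 -1;-0.0098 -0.009 -0.0226 -0.0479 0 0.0214 -1;-0.0098 -0.009 -0.0226 -0.0479 0 0.0214 -1"}}

```text
t: 14.7
eef_pos: [0.3899, -0.2223, 0.1701]
orientation: [[0.206, 0.865, 0.459], [0.347, -0.503, 0.792], [0.915, -0.004, -0.403]]
wrist_force: [-0.3, -0.1, -5.2]
width: 0.0629
gripper_force: 69.4
```

```bash
cat > n4.py <<'E'
from pl import *
log()
p,q=go(*tilt(45,.20),8)
p,q=go(*tilt(85,.155),7,p,q)
p,q=go(*tilt(115,.14),10,p,q)
E
python3 n4.py
```

```text
t 14.7 j [-1.183  0.343  2.071  0.812  1.642 -1.011] p [ 0.3899 -0.2223  0.1701] w 0.0629 gf 69.4 F [-0.3 -0.1 -5.2]
8 x -0.0043 -0.0045 0.0006 0.0383 -0.0256 0.0862 | end [ 0.3463 -0.2104  0.1517] marg 0.5 spd 0.53 zmin 0.152 v 0.0063 w 0.098
7 x -0.003 -0.0005 0.0012 0.0389 -0.0258 0.0881 | end [ 0.3258 -0.2047  0.1445] marg 0.62 spd 0.48 zmin 0.144 v 0.0033 w 0.1
10 x -0.0001 -0.0018 -0.0005 0.0204 -0.0136 0.0463 | end [ 0.3295 -0.2059  0.1626] marg 0.54 spd 0.25 zmin 0.146 v 0.0019 w 0.052
```

Call:
{"method": "send_rows", "body": {"increments": "-0.0043 -0.0045 0.0006 0.0383 -0.0256 0.0862 -1;-0.0043 -0.0045 0.0006 0.0383 -0.0256 0.0862 -1;-0.0043 -0.0045 0.0006 0.0383 -0.0256 0.0862 -1;-0.0043 -0.0045 0.0006 0.0383 -0.0256 0.0862 -1"}}

```text
t: 15.03
eef_pos: [0.3701, -0.2163, 0.1564]
orientation: [[0.537, 0.792, 0.288], [0.259, -0.481, 0.838], [0.802, -0.375, -0.464]]
wrist_force: [-0.1, 0.0, -5.1]
width: 0.063
gripper_force: 69.4
```

Call:
{"method": "send_rows", "body": {"increments": "-0.0043 -0.0045 0.0006 0.0383 -0.0256 0.0862 -1;-0.0043 -0.0045 0.0006 0.0383 -0.0256 0.0862 -1;-0.0043 -0.0045 0.0006 0.0383 -0.0256 0.0862 -1;-0.0043 -0.0045 0.0006 0.0383 -0.0256 0.0862 -1"}}

```text
t: 15.37
eef_pos: [0.3469, -0.2095, 0.1518]
orientation: [[0.799, 0.591, 0.111], [0.192, -0.425, 0.885], [0.57, -0.686, -0.453]]
wrist_force: [0.9, 0.9, -5.5]
width: 0.0629
gripper_force: 69.4
```

Call:
{"method": "send_rows", "body": {"increments": "-0.003 -0.0005 0.0012 0.0389 -0.0258 0.0881 -1;-0.003 -0.0005 0.0012 0.0389 -0.0258 0.0881 -1;-0.003 -0.0005 0.0012 0.0389 -0.0258 0.0881 -1;-0.003 -0.0005 0.0012 0.0389 -0.0258 0.0881 -1"}}

```text
t: 15.7
eef_pos: [0.3361, -0.2067, 0.1458]
orientation: [[0.958, 0.282, -0.05], [0.15, -0.343, 0.927], [0.245, -0.896, -0.371]]
wrist_force: [-0.2, -0.1, -4.2]
width: 0.0632
gripper_force: 69.4
```

Call:
{"method": "send_rows", "body": {"increments": "-0.003 -0.0005 0.0012 0.0389 -0.0258 0.0881 -1;-0.003 -0.0005 0.0012 0.0389 -0.0258 0.0881 -1;-0.003 -0.0005 0.0012 0.0389 -0.0258 0.0881 -1"}}

```text
t: 15.95
eef_pos: [0.3269, -0.2041, 0.1444]
orientation: [[0.99, 0.012, -0.143], [0.141, -0.272, 0.952], [-0.028, -0.962, -0.271]]
wrist_force: [1.4, 0.7, -4.7]
width: 0.0627
gripper_force: 69.5
```

Call:
{"method": "send_rows", "body": {"increments": "0 -0.0018 -0.0005 0.0204 -0.0136 0.0463 -1;0 -0.0018 -0.0005 0.0204 -0.0136 0.0463 -1;0 -0.0018 -0.0005 0.0204 -0.0136 0.0463 -1;0 -0.0018 -0.0005 0.0204 -0.0136 0.0463 -1;0 -0.0018 -0.0005 0.0204 -0.0136 0.0463 -1"}}

```text
t: 16.37
eef_pos: [0.3281, -0.2042, 0.1536]
orientation: [[0.953, -0.23, -0.198], [0.15, -0.207, 0.967], [-0.263, -0.951, -0.163]]
wrist_force: [-0.2, 0.1, -5.5]
width: 0.0633
gripper_force: 69.5
```

```bash
cat > n5.py <<'E'
from pl import *
import sys
s=log(); print(np.round(s['orientation'],3).tolist(),np.round(s['moment'],2))
p,d=grab_frame('side');save('s4',cv2.resize(p[130:384,130:450],None,fx=2,fy=2))
for c in ('side','top'):
    if c=='top': p,d=grab_frame('top')
    for l in ('gear0_mid','shell'):
        for r in trace(c,l)[:4]:
            q=cloud(c,d,r['mask']); print(c,l,round(r['conf'],2),np.round(r['extent']).tolist(),np.median(q,0).round(3) if len(q) else '')
E
python3 n5.py
```

```text
t 16.37 j [-0.974  0.669  1.798  0.437  2.028  0.541] p [ 0.3281 -0.2042  0.1536] w 0.0633 gf 69.5 F [-0.2  0.1 -5.5]
[[0.953, -0.23, -0.198], [0.15, -0.207, 0.967], [-0.263, -0.951, -0.163]] [-1.23 -0.37 -0.02]
side shell 0.86 [228.0, 293.0, 59.0, 49.0] [ 0.292 -0.232  0.177]
top shell 0.91 [320.0, 271.0, 25.0, 41.0] [ 0.36  -0.213  0.18 ]
top shell 0.86 [226.0, 157.0, 29.0, 28.0] [0.704 0.058 0.03 ]
```

View pics/s4.png

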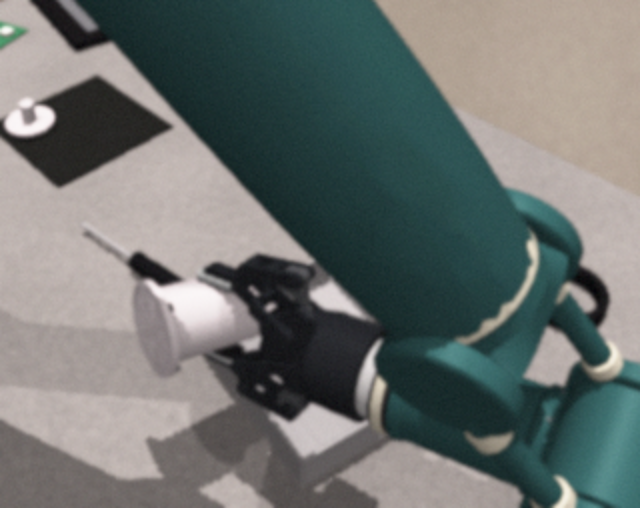

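The side view shows the shell tipped to about 100° at (190,320), mouth towards the tray. The wrist force is still about 5.5 N, so the gears are still inside. I tip further.

Call:
{"method": "send_rows", "body": {"increments": "0 -0.0018 -0.0005 0.0204 -0.0136 0.0463 -1;0 -0.0018 -0.0005 0.0204 -0.0136 0.0463 -1;0 -0.0018 -0.0005 0.0204 -0.0136 0.0463 -1;0 -0.0018 -0.0005 0.0204 -0.0136 0.0463 -1;0 -0.0018 -0.0005 0.0204 -0.0136 0.0463 -1"}}

```text
t: 17.08
eef_pos: [0.3318, -0.2058, 0.1646]
orientation: [[0.859, -0.46, -0.224], [0.175, -0.148, 0.973], [-0.481, -0.876, -0.047]]
wrist_force: [-0.1, -0.2, -4.0]
width: 0.0631
gripper_force: 69.5
```

Call:
{"method": "send_rows", "body": {"increments": "0 0 0 0 0 0 -1;0 0 0 0 0 0 -1;0 0 0 0 0 0 -1;0 0 0 0 0 0 -1;0 0 0 0 0 0 -1"}}

```text
t: 17.5
eef_pos: [0.3318, -0.2058, 0.1652]
orientation: [[0.86, -0.458, -0.224], [0.175, -0.148, 0.973], [-0.479, -0.877, -0.047]]
wrist_force: [-1.3, -0.1, -2.4]
width: 0.0627
gripper_force: 69.6
```

```bash
sed -i 's/s4/s5/' n5.py; python3 n5.py
```

```text
t 17.5 j [-0.962  0.728  1.767  0.452  2.119  0.766] p [ 0.3318 -0.2058  0.1652] w 0.0627 gf 69.6 F [-1.3 -0.1 -2.4]
[[0.86, -0.458, -0.224], [0.175, -0.148, 0.973], [-0.479, -0.877, -0.047]] [-0.75 -0.2   0.05]
side shell 0.61 [238.0, 284.0, 80.0, 46.0] [ 0.299 -0.234  0.19 ]
top gear0_mid 0.58 [325.0, 222.0, 13.0, 8.0] [ 0.477 -0.255  0.061]
top shell 0.88 [320.0, 269.0, 27.0, 40.0] [ 0.369 -0.211  0.181]
top shell 0.86 [227.0, 155.0, 29.0, 26.0] [0.703 0.058 0.03 ]
```

Call:
{"method": "send_rows", "body": {"increments": "0 0 0 0 0 0 -1;0 0 0 0 0 0 -1;0 0 0 0 0 0 -1;0 0 0 0 0 0 -1;0 0 0 0 0 0 -1"}}

```text
t: 18.22
eef_pos: [0.3318, -0.2057, 0.1646]
orientation: [[0.86, -0.459, -0.224], [0.175, -0.148, 0.973], [-0.48, -0.876, -0.047]]
wrist_force: [0.3, 0.0, -3.0]
width: 0.0632
gripper_force: 69.6
```

```bash
cat > o.py <<'E'
from pl import *
log(); p,d=grab_frame('top');save('t5',cv2.resize(p[190:290,270:390],None,fx=5,fy=5,interpolation=cv2.INTER_CUBIC))
for r in trace('top','gear0_mid')[:6]:
    q=cloud('top',d,r['mask']); print(round(r['conf'],2),np.round(r['extent']).tolist(),np.median(q,0).round(3))
for r in landmark_of('top','gear0_mid'): print(r)
E
python3 o.py
```

```text
t 18.22 j [-0.962  0.729  1.767  0.452  2.119  0.767] p [ 0.3318 -0.2057  0.1646] w 0.0632 gf 69.6 F [ 0.3  0.  -3. ]
{'centre': [326.1, 215.2], 'conf': 0.41}
```

View pics/t5.png

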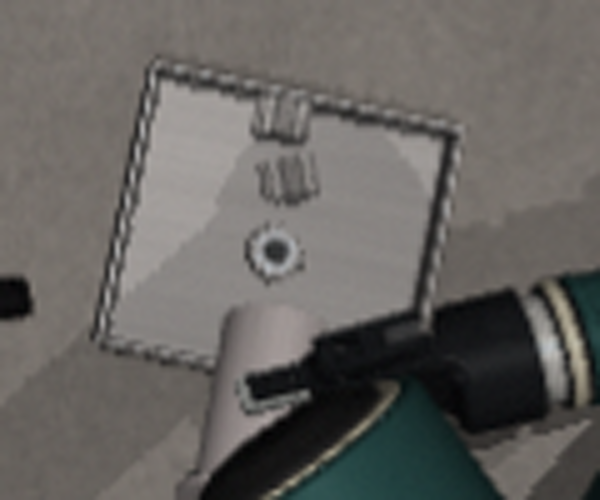

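The top crop shows all three gears in the tray, at (280,118), (288,180) and (275,252). The shell's mouth is over the tray's near edge at (275,320).

```bash
cat > q.py <<'E'
from pl import *
PL=np.array([.53,.24,.004])
p,q=go(*tilt(75,.19),7)
p,q=go(*tilt(0,.26),14,p,q)
p,q=go(*tp(PL+[0,0,.12],np.eye(3)),16,p,q)
p,q=go(*tp(PL+[0,0,.005],np.eye(3)),8,p,q)
E
python3 q.py
```

```text
7 x -0.0006 -0.0005 0.0 -0.0384 0.0262 -0.0878 | end [ 0.3285 -0.2056  0.1688] marg 0.54 spd 0.46 zmin 0.165 v 0.0008 w 0.099
14 x 0.0047 0.0024 -0.0014 -0.0364 0.0242 -0.0826 | end [ 0.3917 -0.223   0.1964] marg 0.51 spd 0.5 zmin 0.167 v 0.0055 w 0.093
16 x 0.0116 0.0 0.0295 0.0299 0.0 -0.0132 | end [0.5295 0.2588 0.1761] marg 0.41 spd 0.44 zmin 0.176 v 0.0317 w 0.033
8 x -0.0133 0.0001 0.0058 0.0001 -0.0001 0.0 | end [0.5302 0.2583 0.06  ] marg 0.46 spd 0.19 zmin 0.06 v 0.0145 w 0.0
```

Call:
{"method": "send_rows", "body": {"increments": "-0.0006 -0.0005 0 -0.0384 0.0262 -0.0878 -1;-0.0006 -0.0005 0 -0.0384 0.0262 -0.0878 -1;-0.0006 -0.0005 0 -0.0384 0.0262 -0.0878 -1;-0.0006 -0.0005 0 -0.0384 0.0262 -0.0878 -1"}}

```text
t: 18.7
eef_pos: [0.3304, -0.2058, 0.1672]
orientation: [[0.981, -0.096, -0.17], [0.142, -0.243, 0.96], [-0.133, -0.965, -0.225]]
wrist_force: [-0.4, -0.7, -2.9]
width: 0.0631
gripper_force: 69.5
```

Call:
{"method": "send_rows", "body": {"increments": "-0.0006 -0.0005 0 -0.0384 0.0262 -0.0878 -1;-0.0006 -0.0005 0 -0.0384 0.0262 -0.0878 -1;-0.0006 -0.0005 0 -0.0384 0.0262 -0.0878 -1"}}

```text
t: 18.95
eef_pos: [0.3286, -0.2057, 0.169]
orientation: [[0.98, 0.179, -0.087], [0.141, -0.316, 0.938], [0.141, -0.932, -0.335]]
wrist_force: [-0.3, -0.2, -1.9]
width: 0.0629
gripper_force: 69.5
```

Call:
{"method": "send_rows", "body": {"increments": "0.0047 0.0024 -0.0014 -0.0364 0.0242 -0.0826 -1;0.0047 0.0024 -0.0014 -0.0364 0.0242 -0.0826 -1;0.0047 0.0024 -0.0014 -0.0364 0.0242 -0.0826 -1;0.0047 0.0024 -0.0014 -0.0364 0.0242 -0.0826 -1;0.0047 0.0024 -0.0014 -0.0364 0.0242 -0.0826 -1"}}

```text
t: 19.37
eef_pos: [0.3547, -0.2127, 0.1684]
orientation: [[0.825, 0.558, 0.092], [0.183, -0.417, 0.89], [0.535, -0.717, -0.446]]
wrist_force: [0.2, -0.2, -2.2]
width: 0.0632
gripper_force: 69.5
```

Call:
{"method": "send_rows", "body": {"increments": "0.0047 0.0024 -0.0014 -0.0364 0.0242 -0.0826 -1;0.0047 0.0024 -0.0014 -0.0364 0.0242 -0.0826 -1;0.0047 0.0024 -0.0014 -0.0364 0.0242 -0.0826 -1;0.0047 0.0024 -0.0014 -0.0364 0.0242 -0.0826 -1;0.0047 0.0024 -0.0014 -0.0364 0.0242 -0.0826 -1"}}

```text
t: 19.78
eef_pos: [0.3781, -0.219, 0.1802]
orientation: [[0.514, 0.803, 0.301], [0.266, -0.483, 0.835], [0.815, -0.349, -0.462]]
wrist_force: [-1.0, 0.4, -3.0]
width: 0.0628
gripper_force: 69.5
```

Call:
{"method": "send_rows", "body": {"increments": "0.0047 0.0024 -0.0014 -0.0364 0.0242 -0.0826 -1;0.0047 0.0024 -0.0014 -0.0364 0.0242 -0.0826 -1;0.0047 0.0024 -0.0014 -0.0364 0.0242 -0.0826 -1;0.0047 0.0024 -0.0014 -0.0364 0.0242 -0.0826 -1;0 0 0 0 0 0 -1"}}

```text
t: 20.2
eef_pos: [0.3909, -0.2223, 0.1965]
orientation: [[0.201, 0.866, 0.458], [0.348, -0.5, 0.793], [0.916, 0.0, -0.402]]
wrist_force: [0.1, 0.4, -2.9]
width: 0.0631
gripper_force: 69.5
```

```bash
cat > q2.py <<'E'
from pl import *
PL=np.array([.53,.24,.004]); log()
p,q=go(*tp(PL+[0,0,.12],np.eye(3)),16)
E
python3 q2.py
```

```text
t 20.2 j [-1.181  0.302  2.062  0.817  1.677 -0.978] p [ 0.3909 -0.2223  0.1965] w 0.0631 gf 69.5 F [ 0.1  0.4 -2.9]
16 x 0.0115 0.0001 0.0295 0.03 -0.0001 -0.0132 | end [0.5299 0.2584 0.175 ] marg 0.41 spd 0.44 zmin 0.175 v 0.0317 w 0.033
```

Call:
{"method": "send_rows", "body": {"increments": "0.0115 0.0001 0.0295 0.03 0 -0.0132 -1;0.0115 0.0001 0.0295 0.03 0 -0.0132 -1;0.0115 0.0001 0.0295 0.03 0 -0.0132 -1;0.0115 0.0001 0.0295 0.03 0 -0.0132 -1"}}

```text
t: 20.53
eef_pos: [0.4502, -0.1097, 0.1908]
orientation: [[0.157, 0.924, 0.348], [0.372, -0.382, 0.846], [0.915, -0.003, -0.404]]
wrist_force: [0.8, -1.3, -2.9]
width: 0.0631
gripper_force: 69.5
```

Call:
{"method": "send_rows", "body": {"increments": "0.0115 0.0001 0.0295 0.03 0 -0.0132 -1;0.0115 0.0001 0.0295 0.03 0 -0.0132 -1;0.0115 0.0001 0.0295 0.03 0 -0.0132 -1;0.0115 0.0001 0.0295 0.03 0 -0.0132 -1"}}

```text
t: 20.87
eef_pos: [0.493, 0.0098, 0.1853]
orientation: [[0.107, 0.966, 0.234], [0.389, -0.257, 0.885], [0.915, -0.003, -0.404]]
wrist_force: [0.3, -0.1, -2.1]
width: 0.0632
gripper_force: 69.5
```

Call:
{"method": "send_rows", "body": {"increments": "0.0115 0.0001 0.0295 0.03 0 -0.0132 -1;0.0115 0.0001 0.0295 0.03 0 -0.0132 -1;0.0115 0.0001 0.0295 0.03 0 -0.0132 -1;0.0115 0.0001 0.0295 0.03 0 -0.0132 -1"}}

```text
t: 21.2
eef_pos: [0.5197, 0.1335, 0.1799]
orientation: [[0.055, 0.992, 0.116], [0.4, -0.128, 0.908], [0.915, -0.003, -0.404]]
wrist_force: [0.4, -0.2, -2.1]
width: 0.0629
gripper_force: 69.5
```

Call:
{"method": "send_rows", "body": {"increments": "0.0115 0.0001 0.0295 0.03 0 -0.0132 -1;0.0115 0.0001 0.0295 0.03 0 -0.0132 -1;0.0115 0.0001 0.0295 0.03 0 -0.0132 -1;0.0115 0.0001 0.0295 0.03 0 -0.0132 -1;0 0 0 0 0 0 -1"}}

```text
t: 21.62
eef_pos: [0.5291, 0.2623, 0.1746]
orientation: [[0.0, 1.0, -0.009], [0.402, 0.008, 0.916], [0.916, -0.004, -0.402]]
wrist_force: [-0.7, -0.0, -2.5]
width: 0.063
gripper_force: 69.5
```

```bash
cat > q3.py <<'E'
from pl import *
PL=np.array([.53,.24,.004]); s=log()
p,d=grab_frame('side')
c=cloud('side',d,d>0);w=c[(abs(c[:,0]-.53)<.06)&(abs(c[:,1]-.24)<.06)&(c[:,2]>.06)]
k=w[(w[:,2]>.14)&(w[:,2]<.225)]
# axis tilt from slices
from scipy.optimize import least_squares
f=lambda x:np.hypot(k[:,0]-x[0]-x[2]*(k[:,2]-.18),k[:,1]-x[1]-x[3]*(k[:,2]-.18))-.032
r=least_squares(f,[.53,.24,0,0],loss='soft_l1',f_scale=.002);print('axis',r.x.round(4),len(k),'z',np.percentile(w[:,2],[1,99]).round(3))
save('s6',cv2.resize(p[90:290,100:340],None,fx=3,fy=3))
p,q=go(*tp(PL+[0,0,.005],np.eye(3)),8)
print(np.round(s['orientation'],3).tolist())
E
python3 q3.py
```

```text
t 21.62 j [-0.151  0.316  2.099  1.176  1.366 -0.833] p [0.5291 0.2623 0.1746] w 0.063 gf 69.5 F [-0.7 -0.  -2.5]
axis [ 0.5267  0.2455 -0.0217 -0.0751] 504 z [0.124 0.238]
8 x -0.0131 0.0001 0.0055 -0.0009 -0.0001 -0.0001 | end [0.5296 0.2586 0.0606] marg 0.46 spd 0.18 zmin 0.061 v 0.0142 w 0.001
[[0.0, 1.0, -0.009], [0.402, 0.008, 0.916], [0.916, -0.004, -0.402]]
```

View pics/s6.png

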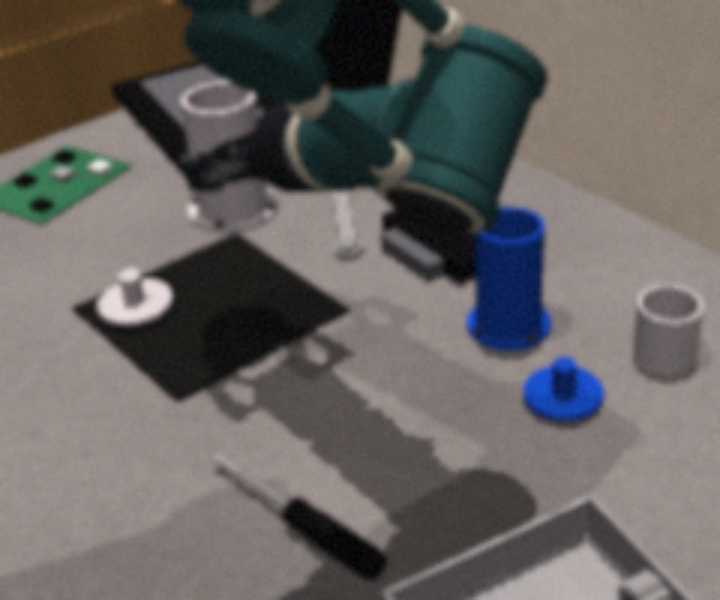

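The side view shows the shell held over the mat at (220,150), the cover flat at (133,300) and the blue pieces untouched. The shell may be leaning slightly in the grip, so I measure the rim plane.

```bash
cat > r.py <<'E'
from pl import *
from scipy.optimize import least_squares
def rimfit(c):
    P=cam(c);p,d=grab_frame(c);q=cloud(c,d,d>0,P)
    w=q[(abs(q[:,0]-.53)<.055)&(abs(q[:,1]-.24)<.055)]
    zt=np.percentile(w[w[:,2]<.26][:,2],99); k=w[(w[:,2]>zt-.014)&(w[:,2]<zt+.01)]
    # keep ring points (radius 26..34)
    for _ in range(6):
        f=lambda x:np.r_[(k[:,2]-x[2]-x[3]*(k[:,0]-x[0])-x[4]*(k[:,1]-x[1])), .3*np.clip(np.hypot(k[:,0]-x[0],k[:,1]-x[1])-.0295,-.02,.02)]
        r=least_squares(f,[k[:,0].mean(),k[:,1].mean(),zt,0,0],loss='soft_l1',f_scale=.001).x
        res=abs(k[:,2]-r[2]-r[3]*(k[:,0]-r[0])-r[4]*(k[:,1]-r[1])); k=k[res<max(.003,np.percentile(res,90))] if len(k)>60 else k
    print(c,'rim c',r[:3].round(4),'slope',r[3:].round(3),len(k))
    return q
if __name__=='__main__':
    log()
    q=rimfit('wrist'); rimfit('top'); q=rimfit('side')
    # flange / base seen by side
    k=q[(abs(q[:,0]-.53)<.06)&(abs(q[:,1]-.24)<.06)&(q[:,2]>.1)&(q[:,2]<.136)]; print('flange min/max',k.min(0).round(3),k.max(0).round(3),len(k))
E
python3 r.py
```

```text
t 21.67 j [-0.155  0.316  2.099  1.174  1.366 -0.833] p [0.529  0.2606 0.1743] w 0.0629 gf 69.5 F [ 0.5 -0.  -3.3]
wrist rim c [0.5285 0.242  0.2374] slope [-0.005 -0.003] 10181
top rim c [0.5316 0.2413 0.2375] slope [-0.02  -0.008] 101
side rim c [0.5268 0.2397 0.2333] slope [-0.066  0.022] 133
flange min/max [0.487 0.202 0.122] [0.568 0.274 0.136] 197
```

Call:
{"method": "send_rows", "body": {"increments": "-0.0128 0 0.0056 0 0 0 -1;-0.0183 0 0.0081 0 0 0 -1;-0.0183 0 0.0081 0 0 0 -1;-0.0183 0 0.0081 0 0 0 -1;-0.0128 0 0.0056 0 0 0 -1"}}

```text
t: 22.23
eef_pos: [0.5303, 0.2563, 0.085]
orientation: [[0.003, 1.0, 0.001], [0.404, -0.002, 0.915], [0.915, -0.003, -0.404]]
wrist_force: [-0.7, 0.0, -2.5]
width: 0.0631
gripper_force: 69.5
```

Call:
{"method": "send_rows", "body": {"increments": "-0.0128 0 0.0056 0 0 0 -1;-0.0073 0 0.0032 0 0 0 -1;0 0 0 0 0 0 -1;0 0 0 0 0 0 -1;0 0 0 0 0 0 -1"}}

```text
t: 22.65
eef_pos: [0.5311, 0.2573, 0.0656]
orientation: [[-0.0, 1.0, 0.0], [0.402, -0.0, 0.915], [0.915, 0.0, -0.402]]
wrist_force: [0.4, -0.6, -1.7]
width: 0.0627
gripper_force: 69.5
```

Call:
{"method": "send_rows", "body": {"increments": "-0.0018 0 0.0008 0 0 0 -1;0 0 0 0 0 0 -1;-0.0009 0 0.0004 0 0 0 -1;0 0 0 0 0 0 -1;0 0 0 0 0 0 -1"}}

```text
t: 23.07
eef_pos: [0.5304, 0.2579, 0.062]
orientation: [[-0.0, 1.0, -0.001], [0.403, 0.001, 0.915], [0.915, -0.0, -0.403]]
wrist_force: [-0.2, -0.9, -2.6]
width: 0.0627
gripper_force: 69.5
```

```bash
python3 r.py
```

```text
t 23.07 j [-0.16   0.523  2.103  1.224  1.289 -1.039] p [0.5304 0.2579 0.062 ] w 0.0627 gf 69.5 F [-0.2 -0.9 -2.6]
wrist rim c [0.5296 0.2393 0.1252] slope [-0.002 -0.009] 9589
top rim c [0.5329 0.2397 0.1253] slope [-0.018 -0.013] 74
side rim c [0.5277 0.2406 0.1236] slope [0.003 0.025] 117
flange min/max [0.472 0.18  0.1  ] [0.558 0.272 0.128] 394
```

Call:
{"method": "send_rows", "body": {"increments": "-0.0023 0 0.001 0 0 0 -1;-0.0018 0 0.0008 0 0 0 -1;0 0 0 0 0 0 -1;0 0 0 0 0 0 -1"}}

```text
t: 23.55
eef_pos: [0.5302, 0.2579, 0.057]
orientation: [[0.001, 1.0, -0.001], [0.403, 0.001, 0.915], [0.915, -0.001, -0.403]]
wrist_force: [0.3, -0.1, -2.7]
width: 0.063
gripper_force: 69.5
```

Call:
{"method": "send_rows", "body": {"increments": "-0.0009 0 0.0004 0 0 0 -1;0 0 0 0 0 0 -1;0 0 0 0 0 0 -1"}}

```text
t: 23.8
eef_pos: [0.5304, 0.2578, 0.0563]
orientation: [[0.0, 1.0, -0.001], [0.403, 0.001, 0.915], [0.915, -0.001, -0.403]]
wrist_force: [-0.3, 0.4, -2.9]
width: 0.063
gripper_force: 69.5
```

Call:
{"method": "send_rows", "body": {"increments": "-0.0007 0 0.0003 0 0 0 -1;0 0 0 0 0 0 -1;0 0 0 0 0 0 -1"}}

```text
t: 24.05
eef_pos: [0.5304, 0.2578, 0.0555]
orientation: [[0.0, 1.0, -0.001], [0.403, 0.001, 0.915], [0.915, -0.001, -0.403]]
wrist_force: [0.4, -0.4, -1.8]
width: 0.0627
gripper_force: 69.5
```

Contact is close, since the grasp stood at 0.0513 + 0.004 = 0.0553.

Call:
{"method": "send_rows", "body": {"increments": "-0.0009 0 0.0004 0 0 0 -1;0 0 0 0 0 0 -1;0 0 0 0 0 0 -1"}}

```text
t: 24.3
eef_pos: [0.5304, 0.258, 0.0553]
orientation: [[-0.0, 1.0, -0.001], [0.401, 0.001, 0.916], [0.916, -0.0, -0.401]]
wrist_force: [-1.3, -1.8, 2.7]
width: 0.0627
gripper_force: 69.8
```

Call:
{"method": "send_rows", "body": {"increments": "-0.0009 0 0.0004 0 0 0 -1;0 0 0 0 0 0 -1;0 0 0 0 0 0 -1"}}

```text
t: 24.55
eef_pos: [0.5304, 0.258, 0.0553]
orientation: [[-0.001, 1.0, -0.001], [0.4, 0.002, 0.917], [0.917, 0.0, -0.4]]
wrist_force: [-3.2, -4.0, 7.8]
width: 0.0632
gripper_force: 70.2
```

```bash
python3 r.py
```

```text
t 24.55 j [-0.16   0.539  2.101  1.229  1.288 -1.054] p [0.5304 0.258  0.0553] w 0.0632 gf 70.2 F [-3.2 -4.   7.8]
wrist rim c [0.5295 0.2395 0.1186] slope [-0.002 -0.009] 9429
top rim c [0.5328 0.2395 0.118 ] slope [0.007 0.031] 80
side rim c [0.5276 0.2407 0.1173] slope [-0.003  0.022] 115
flange min/max [0.473 0.181 0.1  ] [0.559 0.271 0.12 ] 301
```

Call:
{"method": "send_rows", "body": {"increments": "-0 0 0 0 0 0 0.7;0 0 0 0 0 0 1;0 0 0 0 0 0 1;0 0 0 0 0 0 1;0 0 0 0 0 0 1"}}

```text
t: 25.12
eef_pos: [0.5304, 0.2578, 0.0534]
orientation: [[0.001, 1.0, -0.001], [0.403, 0.001, 0.915], [0.915, -0.001, -0.403]]
wrist_force: [-1.0, 0.4, -0.0]
width: 0.0855
gripper_force: 0.0
```

Call:
{"method": "send_rows", "body": {"increments": "0 0 -0.01 0 0 0 1;0 0 -0.025 0 0 0 1;0 0 -0.035 0 0 0 1;0 0 -0.035 0 0 0 1;0 0 -0.035 0 0 0 1"}}

```text
t: 25.53
eef_pos: [0.53, 0.1281, 0.1106]
orientation: [[0.001, 1.0, -0.002], [0.403, 0.001, 0.915], [0.915, -0.001, -0.403]]
wrist_force: [1.5, 0.7, 0.9]
width: 0.0852
gripper_force: 0.0
```

Call:
{"method": "send_rows", "body": {"increments": "0.03 0 -0.0132 0 0 0 1;0.03 0 -0.0132 0 0 0 1;0.03 0 -0.0132 0 0 0 1;0.03 0 -0.0132 0 0 0 1;0 0 0 0 0 0 1"}}

```text
t: 25.95
eef_pos: [0.5333, 0.1283, 0.248]
orientation: [[-0.009, 1.0, 0.004], [0.404, -0.0, 0.915], [0.915, 0.01, -0.404]]
wrist_force: [1.4, -0.2, 0.5]
width: 0.0857
gripper_force: 0.0
```

```bash
python3 r.py
python3 - <<'E'
from h import *
p,d=grab_frame('top');save('t7',p[110:300,110:400]);save('t7',cv2.resize(p[110:300,110:400],None,fx=2.7,fy=2.7))
E
```

```text
t 25.95 j [-0.387  0.25   2.006  1.014  1.579 -0.78 ] p [0.5333 0.1283 0.248 ] w 0.0857 gf 0.0 F [ 1.4 -0.2  0.5]
wrist rim c [0.5299 0.2395 0.119 ] slope [-0.002  0.002] 944
top rim c [0.5327 0.2394 0.1183] slope [0.004 0.033] 73
side rim c [0.5275 0.2399 0.1171] slope [-0.012  0.01 ] 118
flange min/max [0.497 0.208 0.1  ] [0.559 0.274 0.121] 286
```

View pics/t7.png

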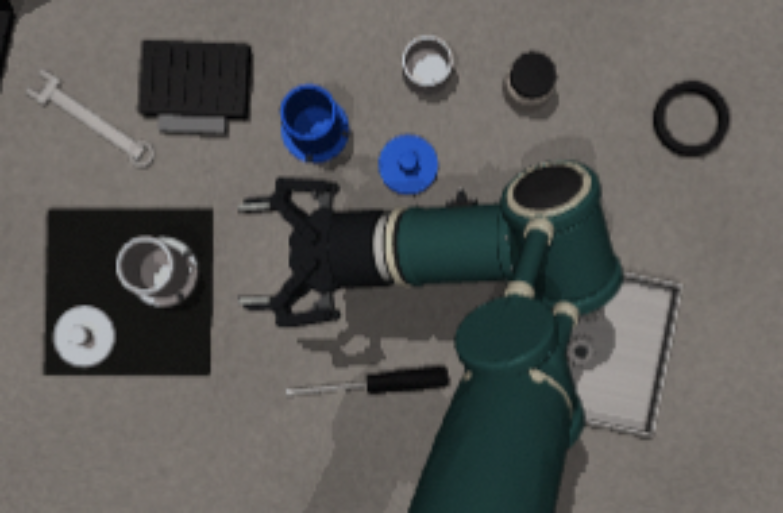

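The top view shows the empty shell standing on the mat at (158,270) and the cover knob-up at (83,335). The bystanders are in their places and the robot is clear of everything.

```bash
python3 -c "
from plant import *
print(job_done())"
```

```text
the job is handed in; nothing more can be done
None
```

I handed the job in at about 26 s: the cover lies knob up on the mat, the three gears are in the tray, and the empty shell stands upright on the mat, though no verdict came back.

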